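# Hang the rinsed trap cup to drain

### The arm

A 7-joint arm with a two-finger parallel gripper is mounted at the origin on the work surface. World frame = base frame: x ahead of the robot, y to its left, z up, the work surface at z = 0. Lengths are in mm, angles in degrees, forces in N, time in s.
With the tool pointing down it reaches from about 400 to 750 mm from the base axis. Payload 19.5 kg.
Tool frame: the origin (TCP) lies midway between the tips of the shut fingers; the grasp point (between the pads) lies behind it (r.pinch_z is the z of the grasp point in the tool frame, in mm); z points along the fingers, y is the direction in which the jaws open and shut (so a half turn about z gives the same grasp; the last joint's range is limited). The gripper opens to 85 mm and grips with 20 to 120 N. Pads are 22 mm wide; open, the fingers measure 114 mm over their backs; the gripper's body (76 mm by 85 mm) begins 54 mm behind the grasp point. The pads swing forward as they close: fully open they stand 13 mm farther back than shut.
Start: joints at [-76.072, 40.479, -1.581, 85.061, 1.261, 54.483, -4.326], TCP at [161.542, 551.812, 207.268] pointing down, gripper open.
Joint ranges: [-155.06, 155.06], [-18.47, 123.98], [-90, 86.84], [0, 140.48], [-83.41, 263.41], [0, 116], [-161.91, 161.91]. Speed limits (degrees/s): [108.29, 108.29, 147.25, 147.25, 172.46, 172.46, 172.46].

### API

Orientations are given as a 3x3 rotation matrix whose columns are the frame's x, y, z axes.
In Python, from bench import r gives the robot as it stands. The module is installed in compiled form; this text tells all that it offers.
- The arm moves only by the tool jog_arm, never from a script. Its argument "deltas" is a list of rows, each an object of numbers: "tx", "ty", "tz": the shift along the tool's x, y, z in cm; "rx", "ry", "rz": the turn, a rotation vector about the tool's x, y, z in degrees; "hand": the finger opening in cm, from 0 to 8.54. In form: [{"tx": .., "ty": .., "tz": .., "rx": .., "ry": .., "rz": .., "hand": ..}, ...]. A call has 1 to 8 rows; each row is the pose to reach, as a shift and turn from the pose commanded when the call began, along the tool's axes at that moment; what a row does not reach only later rows make up. A row lasts 1/10 s, in which the tool goes at most 50 mm and 8.59 degrees, less where a joint would pass 70% of its speed; a pose out of reach is approached as far as the arm can. A call with a gripper value outside its range is refused whole. The fingers move at their own pace and stop on an object; the grip force is fixed at half the most. Time passes only in rows, so rows that repeat a pose let the fingers close. It gives the time, the measured TCP pose, the force and the opening at its end, in the units of the state.
- r.get_obs(): the state, without advancing time (a new reading comes with each control period).
- r.camera(name): name is "side" or "top" or "wrist"; returns (picture, depth): 400x640x3 uint8, red, green, blue; 400x640 float32, mm along the optical axis (not along the pixel's ray), 0 where there is no reading.
- r.calibration(name): a dict with "fx", "fy", "cx", "cy" (pixels), "rvec" (rotation vector, rad) and "tvec" (3), from world to camera coordinates, as OpenCV has them. Camera axes: x right, y down, z forward; pixel columns grow to the right and rows downward; lengths in mm; the calibration is good to about 2 mm. A picture is of the moment at which its call begins: read the wrist's pose just before it. calibration takes no time and is no camera call; for the wrist camera it gives the pose at the moment of the call.
- r.job_done(): hands the job in, once; it reports no verdict.
The state is a dict: "clock": time; "joints": joint angles; "joint_velocities": joint speeds; "joint_torque": joint torques, N m; "tool_pos": TCP position; "eef_rot": TCP orientation; "ft_force": force on the tool from outside, world axes, zero at the start; "torque": the same for the moment, N m; "gripper_width": finger opening in mm.
Only numpy, scipy, OpenCV 4.12 (cv2) and the standard library are available. Lean on these libraries where they do the work, as an engineer would, in place of code of your own. Each camera call takes 0.05 s, during which the arm holds its last target. There are 200 camera calls.

### The job

The orange trap cup has just been rinsed and stands mouth-up on the mat. Lay it down gently on its side without letting it topple and let go of it, then take it again another way and hang it mouth-down on the free slanted draining peg, pushed fully down so that its closed end rests on the peg's tip, and let go. Leave the two cups already hanging and everything else on the bench where they are.

Things in the scene. Friction and masses are not known exactly. Their poses are not given: they have to be found in the camera images.
- cup_mid (a point): Centre of the ORANGE octagonal trap cup, half-way along its axis, 42.5 mm from either end. z points along the cup's axis, out through its open mouth (black band round the rim). x and y are normal to two of its eight outer flats (one every 45 degrees about z). It starts standing mouth-up on the mat. Lying on a flat it does not roll; its axis is then 28 mm above the support.
- cup: The same orange plastic cup (bowl of a washbasin trap), open at one end: 56 mm across flats, 85 mm long, wall 4 mm, closed end 5 mm thick, octagonal bore 48 mm across flats, about 0.1 kg. Origin: centre of the outside of its closed end; axes as for cup_mid.
- peg_free_tip (a point): Tip centre of the FREE peg, the only one of three without a cup: a steel rod 22 mm thick, leaning 45 degrees. z points outward along the rod (up and away from the robot, turned up to 0.25 rad sideways); y is level. A seated cup's closed end rests from inside on this tip: the cup's centre is then 37.5 mm down the rod from here and sags up to about 15 mm off the rod's axis.
- stand_free: The free peg's stand, fixed: white dish 150 x 104 mm, 12 mm high, origin at its underside; a grey block 46 mm high on the robot's side carries the rod, which is 125 mm long from block to tip, its tip 135 mm above the table and 50 mm beyond the origin along the stand's x axis.
- hung_b_mid (a point): Centre of a WHITE cup of the same shape already hanging mouth-down on a second, identical stand; leave it alone. The three stands are in a row from left to right, about 0.15 m apart (0.12 m at least), in any order. Hung cups reach about 150 mm above the table.
- hung_c_mid (a point): Centre of a GREY cup of the same shape already hanging on the third identical stand; leave it alone.
- mat: Black rubber mat, 240 (x) x 320 (y) mm, 4 mm thick, fixed on the table, origin at the centre of its underside. Only the orange cup stands on it; there is room on it to lay the cup down. A white basin 130 mm high stands beyond its left (+y) side, its near wall at world y = 0.54.
- sealant: Blue jar with a white cap, 60 mm across, 85 mm high; origin at its underside; a bystander beyond the gap between stands and mat.
- nipple: Brass pipe nipple standing upright, 46 mm across, 42 mm high; origin at its underside; a bystander on the robot's side.
- wrench: Steel wrench 200 mm long lying flat beyond the mat; a bystander.
Mind the look-alikes: they are no part of the job. Leave any pink look-alike of the cup alone.

How it is judged:
By the outcome, as a careful person would: the job done as asked, in the order asked, and still so for the second after the job is handed in, with the robot touching nothing.
It also fails if it takes over 72 s, if anything falls off the work surface, if the arm or the gripper's body presses on something with over 40 N, if the wrist force passes 120 N, or if a joint passes its speed limit or range.

## Working session

There is one attempt and no reset: what is moved stays moved. The work goes in short steps, Python scripts to look and compute and a tool call to move; the robot and the scene stay as the last step left them, time stands still between calls to the robot, and variables do not carry over. Pictures are saved under pics/ and viewed, about 8 in all and at most 12, crops included, and the job is handed in when it is done.

Besides the shell and the picture viewer there is one more tool, called after "Call:" by a JSON object that holds its "method" and its "body". jog_arm: Moves the arm, as the interface text tells. Its arguments: {"type":"object","properties":{"deltas":{"type":"array","items":{"type":"object","properties":{"tx":{"type":"number"},"ty":{"type":"number"},"tz":{"type":"number"},"rx":{"type":"number"},"ry":{"type":"number"},"rz":{"type":"number"},"hand":{"type":"number"}}}}},"required":["deltas"]}

```bash
mkdir -p pics
cat > h.py <<'E'
import numpy as np, cv2
from bench import r
def cloud(name):
    c=r.calibration(name); im,d=r.camera(name)
    R=cv2.Rodrigues(np.array(c['rvec'],float))[0]; t=np.array(c['tvec'],float).ravel()
    v,u=np.mgrid[:400,:640]
    P=np.stack([(u-c['cx'])/c['fx']*d,(v-c['cy'])/c['fy']*d,d],-1)
    W=(P-t)@R
    W[d<=0]=np.nan
    return im,W
def save(im,n): cv2.imwrite('pics/'+n,im[:,:,::-1])
E
python3 - <<'E'
from h import *
for n in('top','side'):
    im,W=cloud(n); save(im,n+'1.png'); np.savez(n+'1.npz',im=im,W=W)
o=r.get_obs(); print(o['clock'],o['tool_pos'],o['eef_rot'],r.pinch_z,o['gripper_width'],o['ft_force'])
E
```

```text
0.1 [161.51627307 551.60594681 206.88722265] [[-9.59719477e-01  2.80959931e-01 -2.04749709e-04]
 [ 2.80960000e-01  9.59719053e-01 -9.03921697e-04]
 [-5.74635811e-05 -9.25037737e-04 -9.99999571e-01]] -18.700000000000003 85.16805789609603 [-0.8377695  -0.09757302  0.42427425]
```

View pics/top1.png

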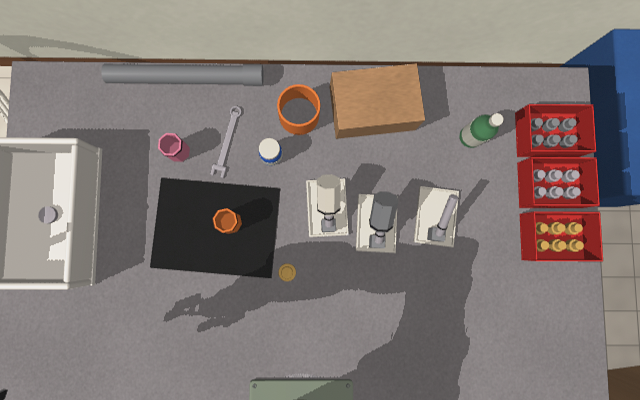

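View pics/side1.png

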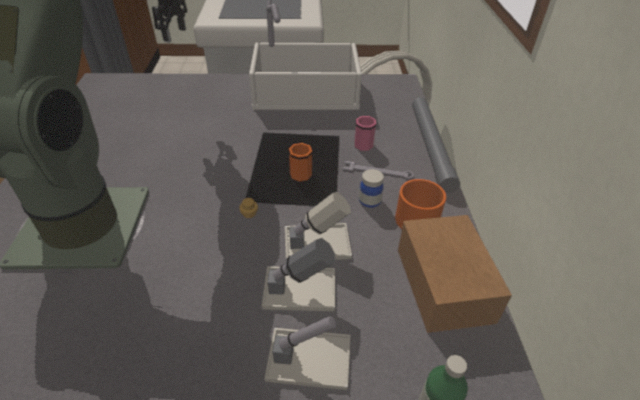

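The top view shows the orange cup at (226,221) on the mat and the free peg on the right stand, its tip near (452,200). The white cup hangs at (328,195) and the grey one at (381,212). The sealant is at (269,152), the nipple at (287,272) and the wrench at about (228,140). The side view agrees: cup at (300,162), free peg from (290,340) to (333,323).

Run:
```python
from h import *
for n in('top','side'):
    z=np.load(n+'1.npz'); im,W=z['im'],z['W']; hsv=cv2.cvtColor(im,cv2.COLOR_RGB2HSV)
    H,S,V=cv2.split(hsv)
    m=(H<14)&(S>150)&(V>60)&(W[...,2]>8)&(W[...,2]<120)
    k,l,st,c=cv2.connectedComponentsWithStats(m.astype(np.uint8))
    for i in range(1,k):
        if st[i,4]<80: continue
        P=W[l==i]; print(n,'orange',c[i].round(),st[i,4],np.nanmin(P,0).round(1),np.nanmax(P,0).round(1))
        T=P[P[:,2]>P[:,2].max()-8]
        h=cv2.convexHull(T[:,:2].astype(np.float32))[:,0]; (cx,cy),rr=cv2.minEnclosingCircle(h); print(' rim',len(T),cx,cy,rr, cv2.minAreaRect(h))
    box=(slice(170,260),slice(400,480)) if n=='top' else (slice(310,390),slice(255,355))
    P=W[box].reshape(-1,3); P=P[~np.isnan(P).any(1)]
    D=P[(P[:,2]>8)&(P[:,2]<20)]; print(n,'dish',cv2.minAreaRect(D[:,:2].astype(np.float32)))
    Q=P[(P[:,2]>55)&(P[:,2]<145)]
    from numpy.linalg import svd
    for _ in range(3):
        c0=np.median(Q,0); d=svd(Q-Q.mean(0))[2][0]; d*=np.sign(d[2]); e=np.linalg.norm(np.cross(Q-Q.mean(0),d),axis=1); Q=Q[e<14]
    print(' rod',len(Q),Q.mean(0),d,Q[:,2].max(), 'range',((Q-Q.mean(0))@d).min(),((Q-Q.mean(0))@d).max())
    for nm,(u,v) in ({'sealant':(269,152),'nip':(287,272),'white':(328,190),'grey':(382,207),'pink':(171,146),'wr':(219,172)} if n=='top' else {}).items():
        print(nm,W[v,u].round())
```

```text
top orange [298. 107.] 961 [774.  -41.6   8.3] [881.4  65.1  96.5]
 rim 212 828.182861328125 10.864031791687012 54.35764694213867 ((827.897216796875, 11.810905456542969), (105.50692749023438, 106.45064544677734), 0.381330668926239)
top orange [558. 154.] 4276 [ 578.1 -756.4    8. ] [ 843.2 -581.1   81.4]
 rim 564 709.863037109375 -668.5991821289062 154.59629821777344 ((710.3217163085938, -668.7996215820312), (172.27139282226562, 264.3396301269531), 89.97691345214844)
top orange [226. 220.] 493 [506.  160.4   8. ] [565.2 219.2  94.6]
 rim 122 535.1576538085938 189.78768920898438 30.332799911499023 ((536.4658813476562, 190.23965454101562), (56.894447326660156, 55.75007247924805), 61.978050231933594)
top orange [563. 235.] 1801 [ 439.1 -756.4    8. ] [ 561.9 -581.1   80.1]
 rim 360 500.4752197265625 -667.9287109375 103.79779052734375 ((500.4436950683594, -668.2239990234375), (120.84766387939453, 170.80625915527344), 0.3016394078731537)
top dish ((539.148681640625, -369.1126708984375), (133.7079315185547, 209.7003173828125), 82.7717514038086)
 rod 389 [ 551.16683253 -353.92210646  102.87
[... 266 characters left out ...]
] 640 [503.2 155.9   8.1] [564.4 312.7  92.6]
 rim 118 537.3565063476562 190.1866912841797 32.53588104248047 ((536.2134399414062, 188.82398986816406), (59.44049072265625, 57.2928466796875), 60.76036834716797)
side orange [420. 200.] 1416 [774.  -46.5   8.8] [881.8  63.9  93.7]
 rim 300 828.4818725585938 8.860082626342773 55.70526885986328 ((827.869140625, 8.4749755859375), (106.24121856689453, 106.03524017333984), 78.59625244140625)
side dish ((554.1438598632812, -357.6536560058594), (106.65814208984375, 150.51864624023438), 83.0721664428711)
 rod 722 [ 551.89459582 -362.37985157  102.36168056] [ 0.71738414 -0.07795492  0.6923027 ] 144.3607107594778 range -68.94545710805443 55.16559964602329
```

Run:
```python
import cv2
a=cv2.imread('pics/top1.png'); b=cv2.imread('pics/side1.png')
x=cv2.resize(a[180:260,180:280],None,fx=4,fy=4,interpolation=cv2.INTER_CUBIC); y=cv2.resize(a[175:255,400:500],None,fx=4,fy=4,interpolation=cv2.INTER_CUBIC)
cv2.imwrite('pics/c1.png',cv2.hconcat([x,y]))
```

```text
(no output)
```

View pics/c1.png

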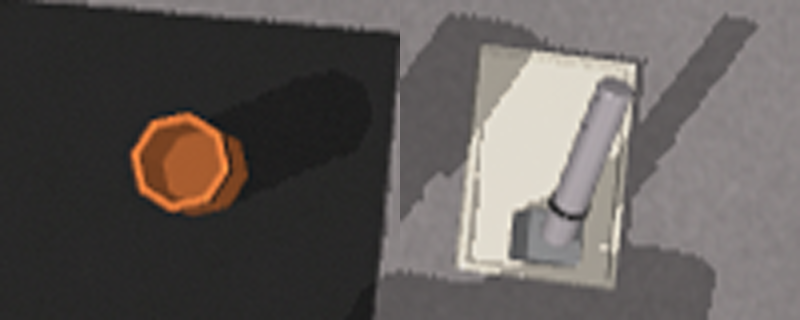

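```bash
cat >> h.py <<'E'
from scipy.spatial.transform import Rotation as Ro
def rot(a,t):  # a: azimuth deg, t: forward pitch deg (0 = down)
    a,t=np.radians([a,t]); z=np.array([np.sin(t)*np.cos(a),np.sin(t)*np.sin(a),-np.cos(t)]); y=np.array([-np.sin(a),np.cos(a),0])
    return np.c_[np.cross(y,z),y,z]
def plan(pinch,a,t,o=None):
    o=o or r.get_obs(); R=rot(a,t); p=np.array(pinch)-R[:,2]*r.pinch_z
    E=np.array(o['eef_rot']); d=E.T@(p-o['tool_pos'])/10; w=Ro.from_matrix(E.T@R).as_rotvec(degrees=True)
    print('t %.2f'%o['clock'],'d(cm)',d.round(2),'rot',w.round(1),'| tcp',np.round(o['tool_pos'],1),'F',np.round(o['ft_force'],1),'w %.1f'%o['gripper_width'],'j',np.round(o['joints']).astype(int))
def pose():
    o=r.get_obs(); E=np.array(o['eef_rot']); z=E[:,2]; print('pinch',(o['tool_pos']+z*r.pinch_z).round(1),'pitch %.1f'%np.degrees(np.arctan2(np.hypot(z[0],z[1]),-z[2])),'z',z.round(3),'y',E[:,1].round(3)); return o
E
python3 - <<'E'
from h import *
from scipy.optimize import least_squares
Q=[]
for n,b in(('top',(slice(170,260),slice(400,480))),('side',(slice(310,390),slice(255,355)))):
    z=np.load(n+'1.npz'); P=z['W'][b].reshape(-1,3); P=P[(P[:,2]>60)&(P[:,2]<146)]
    def f(x,P):
        d=np.array([np.cos(x[2])*.7071,np.sin(x[2])*.7071,.7071]); c=np.array([x[0],x[1],135.])
        return np.linalg.norm(np.cross(P-c,d),axis=1)-11
    def fit(P): return least_squares(f,[603,-363,-.12],args=(P,),loss='soft_l1',f_scale=1.5)
    s=fit(P); k=abs(f(s.x,P))<4; print(n,len(P),k.sum(),s.x,np.std(f(s.x,P[k])))
    Q.append(P[k])
s=fit(np.vstack(Q)); print('both',s.x)
plan([535.5,190,170],16.4,0)
E
```

```text
top 383 357 [ 5.93276621e+02 -3.62037522e+02 -1.20911795e-01] 1.3529503488838592
side 702 671 [ 5.93623406e+02 -3.61970727e+02 -1.19231788e-01] 1.0629247548768523
both [ 5.93504430e+02 -3.61922119e+02 -1.19037168e-01]
t 0.10 d(cm) [-46.05 -24.19   5.58] rot [ -0.1  -0.  -32.7] | tcp [161.5 551.6 206.9] F [-0.8 -0.1  0.4] w 85.2 j [-76  41  -2  85   1  54  -4]
```

Call:
{"method": "jog_arm", "body": {"deltas": [{"tx": -46,"ty": -24.2,"tz": 2,"rz": -32.7},{"tx": -46,"ty": -24.2,"tz": 2,"rz": -32.7},{"tx": -46,"ty": -24.2,"tz": 2,"rz": -32.7},{"tx": -46,"ty": -24.2,"tz": 2,"rz": -32.7},{"tx": -46,"ty": -24.2,"tz": 2,"rz": -32.7},{"tx": -46,"ty": -24.2,"tz": 2,"rz": -32.7},{"tx": -46,"ty": -24.2,"tz": 2,"rz": -32.7},{"tx": -46,"ty": -24.2,"tz": 2,"rz": -32.7}]}}

```text
$.deltas[0]: bad value
```

Run:
```python
from h import *
pose(); plan([535.5,190,190],16.4,-35)
```

```text
pinch [161.5 551.6 225.6] pitch 0.1 z [-0.    -0.001 -1.   ] y [ 0.281  0.96  -0.001]
t 0.10 d(cm) [-45.15 -24.77   3.25] rot [  9.9  34.  -31.7] | tcp [161.5 551.6 206.9] F [-0.8 -0.1  0.4] w 85.2 j [-76  41  -2  85   1  54  -4]
```

Call:
{"method": "jog_arm", "body": {"deltas": [{"tx": -5,"ty": -2.6,"tz": 0.2,"rx": 0,"ry": 0,"rz": -4,"hand": 8.5},{"tx": -46,"ty": -24.2,"tz": 2,"rx": 0,"ry": 0,"rz": -32.7,"hand": 8.5},{"tx": -46,"ty": -24.2,"tz": 2,"rx": 0,"ry": 0,"rz": -32.7,"hand": 8.5},{"tx": -46,"ty": -24.2,"tz": 2,"rx": 0,"ry": 0,"rz": -32.7,"hand": 8.5},{"tx": -46,"ty": -24.2,"tz": 2,"rx": 0,"ry": 0,"rz": -32.7,"hand": 8.5},{"tx": -46,"ty": -24.2,"tz": 2,"rx": 0,"ry": 0,"rz": -32.7,"hand": 8.5},{"tx": -46,"ty": -24.2,"tz": 2,"rx": 0,"ry": 0,"rz": -32.7,"hand": 8.5},{"tx": -46,"ty": -24.2,"tz": 2,"rx": 0,"ry": 0,"rz": -32.7,"hand": 8.5}]}}

```text
clock: 0.9
tool_pos: [450.0, 272.1, 191.8]
eef_rot: [[-0.959, -0.282, -0.0], [-0.282, 0.959, -0.0], [0.0, -0.0, -1.0]]
ft_force: [0.5, 0.9, -0.2]
gripper_width: 84.6
```

Run:
```python
from h import *
pose(); plan([535.5,190,190],16.4,-35)
```

```text
pinch [450.  272.1 210.5] pitch 0.0 z [-0. -0. -1.] y [-0.282  0.959 -0.   ]
t 0.90 d(cm) [ -4.82 -10.29   1.71] rot [ 0. 35. -0.] | tcp [450.  272.1 191.8] F [ 0.5  0.9 -0.2] w 84.6 j [-26  38 -15  96  13  47  59]
```

Call:
{"method": "jog_arm", "body": {"deltas": [{"tx": -4.8,"ty": -10.3,"tz": 1.7,"rx": 0,"ry": 35,"rz": 0,"hand": 8.5},{"tx": -4.8,"ty": -10.3,"tz": 1.7,"rx": 0,"ry": 35,"rz": 0,"hand": 8.5},{"tx": -4.8,"ty": -10.3,"tz": 1.7,"rx": 0,"ry": 35,"rz": 0,"hand": 8.5},{"tx": -4.8,"ty": -10.3,"tz": 1.7,"rx": 0,"ry": 35,"rz": 0,"hand": 8.5},{"tx": -4.8,"ty": -10.3,"tz": 1.7,"rx": 0,"ry": 35,"rz": 0,"hand": 8.5},{"tx": -4.8,"ty": -10.3,"tz": 1.7,"rx": 0,"ry": 35,"rz": 0,"hand": 8.5},{"tx": -4.8,"ty": -10.3,"tz": 1.7,"rx": 0,"ry": 35,"rz": 0,"hand": 8.5},{"tx": -4.8,"ty": -10.3,"tz": 1.7,"rx": 0,"ry": 35,"rz": 0,"hand": 8.5}]}}

```text
clock: 1.7
tool_pos: [523.8, 188.7, 174.9]
eef_rot: [[-0.786, -0.282, -0.549], [-0.231, 0.959, -0.162], [0.573, -0.0, -0.82]]
ft_force: [-0.3, -0.4, 0.6]
gripper_width: 84.8
```

Run:
```python
from h import *
pose()
im,W=cloud('wrist'); save(im,'w1.png')
H,S,V=cv2.split(cv2.cvtColor(im,cv2.COLOR_RGB2HSV))
m=(H<14)&(S>150)&(V>60)&(W[...,2]>78)&(W[...,2]<98)
P=W[m]; P=P[np.hypot(P[:,0]-535,P[:,1]-190)<45]
if len(P): print(len(P),P.min(0),P.max(0),cv2.minAreaRect(cv2.convexHull(P[:,:2].astype(np.float32))))
plan([535.5,190,56],16.4,-35)
```

```text
pinch [534.1 191.7 190.2] pitch 34.9 z [-0.549 -0.162 -0.82 ] y [-0.282  0.959 -0.   ]
53 [530.91970316 158.54206592  83.07719599] [564.73291292 219.80414493  88.7897944 ] ((549.9720458984375, 187.07994079589844), (61.881134033203125, 29.67017364501953), 81.88870239257812)
t 1.75 d(cm) [-7.78 -0.2  11.  ] rot [ 0.   0.1 -0. ] | tcp [523.9 188.6 175.4] F [-0.1 -0.  -0.5] w 85.3 j [-17  65 -16  43   8 108  78]
```

View pics/w1.png

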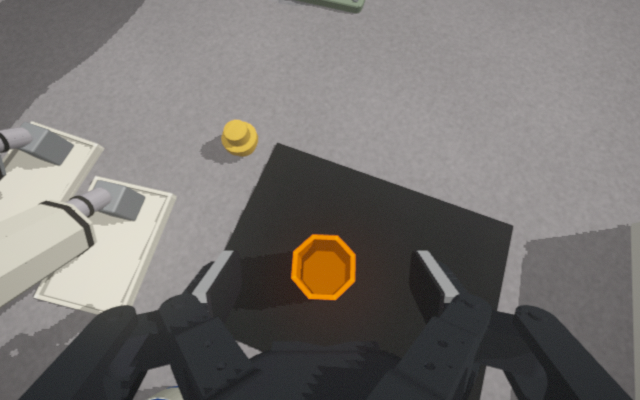

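The wrist view shows the cup at (324,267), centred between the jaws, with its flats parallel to the pads. I'm descending straight onto it.

Call:
{"method": "jog_arm", "body": {"deltas": [{"tx": -2,"ty": -0.2,"tz": 2.8,"rx": 0,"ry": 0,"rz": 0,"hand": 8.5},{"tx": -4,"ty": -0.2,"tz": 5.6,"rx": 0,"ry": 0,"rz": 0,"hand": 8.5},{"tx": -5.5,"ty": -0.2,"tz": 7.8,"rx": 0,"ry": 0,"rz": 0,"hand": 8.5},{"tx": -6.5,"ty": -0.2,"tz": 9.2,"rx": 0,"ry": 0,"rz": 0,"hand": 8.5},{"tx": -7.3,"ty": -0.2,"tz": 10.3,"rx": 0,"ry": 0,"rz": 0,"hand": 8.5},{"tx": -7.8,"ty": -0.2,"tz": 11,"rx": 0,"ry": 0,"rz": 0,"hand": 8.5},{"tx": -7.8,"ty": -0.2,"tz": 11,"rx": 0,"ry": 0,"rz": 0,"hand": 8.5}]}}

```text
clock: 2.45
tool_pos: [525.1, 186.9, 39.8]
eef_rot: [[-0.786, -0.282, -0.551], [-0.231, 0.959, -0.162], [0.574, -0.0, -0.819]]
ft_force: [0.3, 0.4, 0.5]
gripper_width: 84.8
```

Run:
```python
from h import *
pose(); plan([535.5,190,56],16.4,-35)
```

```text
pinch [535.4 189.9  55.1] pitch 35.0 z [-0.551 -0.162 -0.819] y [-0.282  0.959 -0.   ]
t 2.45 d(cm) [ 0.04  0.01 -0.08] rot [ 0. -0. -0.] | tcp [525.1 186.9  39.8] F [0.3 0.4 0.5] w 84.8 j [-17  74 -15  47   9  95  78]
```

Close.

Call:
{"method": "jog_arm", "body": {"deltas": [{"tx": 0,"ty": 0,"tz": 0,"rx": 0,"ry": 0,"rz": 0,"hand": 6.3},{"tx": 0,"ty": 0,"tz": 0,"rx": 0,"ry": 0,"rz": 0,"hand": 5.8},{"tx": 0,"ty": 0,"tz": 0,"rx": 0,"ry": 0,"rz": 0,"hand": 5.2},{"tx": 0,"ty": 0,"tz": 0,"rx": 0,"ry": 0,"rz": 0,"hand": 4.8},{"tx": 0,"ty": 0,"tz": 0,"rx": 0,"ry": 0,"rz": 0,"hand": 4.5},{"tx": 0,"ty": 0,"tz": 0,"rx": 0,"ry": 0,"rz": 0,"hand": 4.5},{"tx": 0,"ty": 0,"tz": 0,"rx": 0,"ry": 0,"rz": 0,"hand": 4.5}]}}

```text
clock: 3.15
tool_pos: [525.8, 187.1, 41.3]
eef_rot: [[-0.787, -0.282, -0.549], [-0.231, 0.959, -0.161], [0.572, 0.0, -0.82]]
ft_force: [4.0, 1.3, 8.5]
gripper_width: 54.4
```

Run:
```python
from h import *
pose(); plan([535.5,190,125],16.4,-35); plan([560,198,150],16.4,10)
```

```text
pinch [536.1 190.1  56.6] pitch 34.9 z [-0.549 -0.161 -0.82 ] y [-0.282  0.959  0.   ]
t 3.15 d(cm) [ 3.96  0.01 -5.58] rot [ 0.   0.1 -0. ] | tcp [525.8 187.1  41.3] F [4.  1.3 8.5] w 54.4 j [-17  73 -15  47   9  95  78]
t 3.15 d(cm) [ 1.96  0.08 -9.65] rot [  0.  -44.9  -0. ] | tcp [525.8 187.1  41.3] F [4.  1.3 8.5] w 54.4 j [-17  73 -15  47   9  95  78]
```

Call:
{"method": "jog_arm", "body": {"deltas": [{"tx": 1,"ty": 0,"tz": -1.4,"rx": 0,"ry": 0,"rz": 0,"hand": 4.5},{"tx": 2.5,"ty": 0,"tz": -3.5,"rx": 0,"ry": 0,"rz": 0,"hand": 4.5},{"tx": 4,"ty": 0,"tz": -5.6,"rx": 0,"ry": 0,"rz": 0,"hand": 4.5},{"tx": 4.5,"ty": 0,"tz": -6.3,"rx": 0,"ry": -4,"rz": 0,"hand": 4.5},{"tx": 4.5,"ty": 0,"tz": -6.3,"rx": 0,"ry": -10,"rz": 0,"hand": 4.5},{"tx": 4.5,"ty": 0,"tz": -6.3,"rx": 0,"ry": -16,"rz": 0,"hand": 4.5},{"tx": 4.5,"ty": 0,"tz": -6.3,"rx": 0,"ry": -22,"rz": 0,"hand": 4.5}]}}

```text
clock: 3.85
tool_pos: [524.8, 186.8, 119.4]
eef_rot: [[-0.936, -0.282, -0.21], [-0.275, 0.959, -0.061], [0.219, 0.0, -0.976]]
ft_force: [1.9, 1.3, -2.1]
gripper_width: 54.0
```

Run:
```python
from h import *
pose(); plan([570,198,130],16.4,45); plan([570,198,130],16.4,55)
```

```text
pinch [528.7 187.9 137.6] pitch 12.6 z [-0.21  -0.061 -0.976] y [-0.282  0.959  0.   ]
t 3.85 d(cm) [-5.89 -0.2  -1.05] rot [  0.  -57.6  -0. ] | tcp [524.8 186.8 119.4] F [ 1.9  1.3 -2.1] w 54.0 j [-15  52 -16  79  12  63  73]
t 3.85 d(cm) [-6.04 -0.2  -1.34] rot [  0.  -67.6  -0. ] | tcp [524.8 186.8 119.4] F [ 1.9  1.3 -2.1] w 54.0 j [-15  52 -16  79  12  63  73]
```

Call:
{"method": "jog_arm", "body": {"deltas": [{"tx": -1,"ty": 0,"tz": -0.2,"rx": 0,"ry": -8,"rz": 0,"hand": 4.5},{"tx": -2,"ty": 0,"tz": -0.4,"rx": 0,"ry": -16,"rz": 0,"hand": 4.5},{"tx": -3,"ty": 0,"tz": -0.6,"rx": 0,"ry": -24,"rz": 0,"hand": 4.5},{"tx": -4,"ty": 0,"tz": -0.8,"rx": 0,"ry": -32,"rz": 0,"hand": 4.5},{"tx": -5,"ty": 0,"tz": -1,"rx": 0,"ry": -40,"rz": 0,"hand": 4.5},{"tx": -6,"ty": -0.2,"tz": -1.2,"rx": 0,"ry": -48,"rz": 0,"hand": 4.5},{"tx": -6,"ty": -0.2,"tz": -1.3,"rx": 0,"ry": -56,"rz": 0,"hand": 4.5},{"tx": -6,"ty": -0.2,"tz": -1.3,"rx": 0,"ry": -64,"rz": 0,"hand": 4.5}]}}

```text
clock: 4.65
tool_pos: [630.6, 223.3, 178.8]
eef_rot: [[-0.815, -0.274, 0.511], [-0.238, 0.962, 0.135], [-0.528, -0.012, -0.849]]
ft_force: [0.6, -0.1, -1.5]
gripper_width: 54.5
```

Run:
```python
from h import *
pose(); plan([570,198,130],16.4,55)
im,W=cloud('side'); save(cv2.resize(im[60:300,180:500],None,fx=2,fy=2),'s2.png')
```

```text
pinch [621.1 220.8 194.7] pitch 31.9 z [ 0.511  0.135 -0.849] y [-0.274  0.962 -0.012]
t 4.65 d(cm) [ 7.39 -0.69  2.43] rot [ -0.9 -23.1   0.1] | tcp [630.6 223.3 178.8] F [ 0.6 -0.1 -1.5] w 54.5 j [-29  41   8 108  -2   0  83]
```

View pics/s2.png

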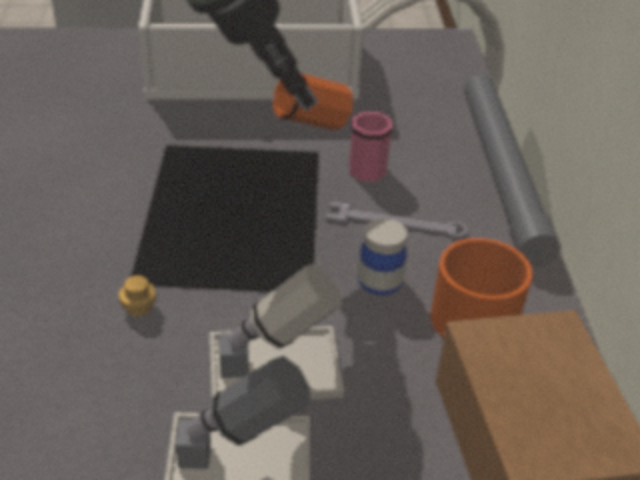

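The side view shows the cup held tilted at about (313,100), near the basin and the pink cup. Joint 6 has hit its 0° stop, so a forward lean is limited to about 32°. I'll fit the arm's kinematics to find a reachable laying pose with a sideways lean.

```bash
cat > k.py <<'E'
from h import *
from scipy.optimize import least_squares
Rz=lambda a:Ro.from_euler('z',a,degrees=True).as_matrix()
Ry=lambda a:Ro.from_euler('y',a,degrees=True).as_matrix()
def fk(q,p):
    h,L1,L2,L3,e1,e2,o1,o7,w=p
    R=Rz(-q[0]+o1); x=np.array([0,0,h]); R=R@Ry(q[1])
    R=R@Rz(-q[2]); x=x+R@[e1,0,L1]; R=R@Ry(q[3]); x=x+R@[-e1,0,L2] 
    R=R@Rz(-q[4])@Ry(q[5]); x=x+R@[e2,0,L3]
    return x,R@Rz(-q[6]+o7)
lo=np.array([-155,-18.4,-90,0,-83.4,0,-161.9]);hi=np.array([155,123.9,86.8,140.4,263.4,116,161.9])
data=[([-76.072,40.479,-1.581,85.061,1.261,54.483,-4.326],[161.5,551.8,207.3],rot(-16.32,0)),
([-26,38,-15,96,13,47,59],[450,272.1,191.8],rot(16.4,0)),([-17,65,-16,43,8,108,78],[523.9,188.6,175.4],rot(16.4,-35)),
([-17,74,-15,47,9,95,78],[525.1,186.9,39.8],rot(16.4,-35)),([-15,52,-16,79,12,63,73],[524.8,186.8,119.4],rot(16.4,-12.6))]
E
python3 - <<'E'
from k import *
o=r.get_obs(); data.append((o['joints'],o['tool_pos'],np.array(o['eef_rot']))); print(np.round(o['joints'],2),o['tool_pos'])
best=None
for s1 in(0,90,180,270):
  for s7 in(0,90,180,270):
    f=lambda p:np.concatenate([np.r_[fk(q,p)[0]-x,100*(fk(q,p)[1]-R).ravel()]*(5 if i in(0,5) else 1) for i,(q,x,R) in enumerate(data)])
    s=least_squares(f,[300,350,350,250,0,0,s1,s7,0],loss='soft_l1',f_scale=10)
    if best is None or s.cost<best.cost: best=s
print(best.cost,best.x.round(1)); np.save('p.npy',best.x)
for q,x,R in data:
    a,b=fk(q,best.x); print((a-x).round(1),np.abs(b-R).max().round(3))
E
```

```text
[-29.43  41.05   8.06 107.49  -3.33   0.12  84.51] [631.31241535 224.06897907 179.88399499]
306.99534267064723 [ 3.023e+02  5.297e+02  2.827e+02  3.337e+02 -1.000e-01 -5.000e-01
 -2.900e+00  8.720e+01  0.000e+00]
[-2.6 -0.  -0. ] 0.002
[6.1 0.7 3.8] 0.013
[-0.4 -0.8 -2.6] 0.026
[ 2.2  3.  -3.3] 0.028
[1.2 1.  5.9] 0.009
[ 0.4 -1.  -0.1] 0.026
```

```bash
cat >> k.py <<'E'
import os
p=np.load('p.npy') if os.path.exists('p.npy') else None
def ik(q0,pinch,a,t):
    R=rot(a,t); x=np.array(pinch)+R[:,2]*18.7
    f=lambda q:np.r_[(fk(q,p)[0]-x)/5,20*(fk(q,p)[1]-R).ravel(),(q-q0)*.004]
    s=least_squares(f,np.clip(q0,lo+.01,hi-.01),bounds=(lo,hi))
    return s.x,np.linalg.norm(fk(s.x,p)[0]-x)+100*np.linalg.norm(fk(s.x,p)[1]-R)
def walk(q,st,wps,n=8,v=1):
    cur=np.array(st,float); worst=0
    for w in wps:
        w=np.array(w,float)
        for k in range(1,n+1):
            c=cur+(w-cur)*k/n; q,e=ik(q,c[:3],c[3],c[4]); worst=max(worst,e)
        if v: print('  ',w,q.round(),'err %.1f'%e)
        cur=w
    return q,worst
E
python3 - <<'E'
from k import *
q0=np.array(r.get_obs()['joints']); st=[621,221,195,16.4,32]
for a in(-74,-100,-50,110):
  print('az',a)
  q,w=walk(q0,st,[[540,200,160,16.4,0],[540,200,160,a,0],[540,200,120,a,55],[540,200,32,a,55]]); print('lay worst',w)
  for t0 in(0,-20):
    q2,w=walk(q,[540,200,32,a,55],[[540,200,130,a,30],[540,200,130,a,t0],[540,200,32,a,t0],[540,200,230,a,t0],[500,-100,260,-6.8 if a<0 else 173,t0],[620,-365,230,-6.8,45+t0],[565,-358,107,-6.8,45+t0]]); print(' hang',t0,w)
E
```

```text
az -74
   [540.  200.  160.   16.4   0. ] [-25.  45.   3.  90.  -3.  45.  86.] err 0.0
   [540. 200. 160. -74.   0.] [-37.  48.  29.  90. -28.  50.  19.] err 0.0
   [540. 200. 120. -74.  55.] [-69.  77.  61.  79.  -7.  59. -13.] err 0.0
   [540. 200.  32. -74.  55.] [-68.  85.  58.  77. -11.  56. -17.] err 0.0
lay worst 0.004169582913974112
   [540. 200. 130. -74.  30.] [-59.  61.  49.  86. -15.  50.  -1.] err 0.0
   [540. 200. 130. -74.   0.] [-36.  50.  27.  92. -29.  45.  20.] err 0.0
   [540. 200.  32. -74.   0.] [-34.  58.  21.  95. -34.  33.  24.] err 0.0
   [540. 200. 230. -74.   0.] [-38.  43.  31.  84. -24.  59.  15.] err 0.0
   [ 500.  -100.   260.    -6.8    0. ] [ 4. 33.  8. 95. -6. 52. 98.] err 0.0
   [ 620.  -365.   230.    -6.8   45. ] [ 54.  47. -33. 100. -10.   0. 132.] err 5.0
   [ 565.  -358.   107.    -6.8   45. ] [ 60.  58. -36. 103. -30.   0. 162.] err 32.8
 hang 0 32.788421597400614
   [540. 200. 130. -74.  30.] [-59.  61.  49.  86. -15.  50.  -1.] err 0.0
   [540. 200. 130. -74. -20.] [-19.  50.  12.  92. -40.  49.  35.] err 0.0
   [540. 200.  32. -74. -20.] [
[... 4244 characters left out ...]
.] err 0.1
   [ 565.  -358.   107.    -6.8   45. ] [ 73.  80. -80. 116. 127.  50.  22.] err 0.0
 hang 0 91.6991039984658
   [540. 200. 130. 110.  30.] [ 20.  74. -79.  89.  49.  61. 142.] err 0.0
   [540. 200. 130. 110. -20.] [-11.  60. -54.  90.  65.  77. 115.] err 0.0
   [540. 200.  32. 110. -20.] [-12.  68. -50.  93.  73.  71. 108.] err 0.0
   [540. 200. 230. 110. -20.] [-10.  52. -58.  84.  58.  85. 123.] err 0.0
   [ 500. -100.  260.  173.  -20.] [ 12.  25.  -4. 127. 110.   0. 162.] err 25.5
   [ 620.  -365.   230.    -6.8   25. ] [ 59.  59. -71.  81.  65.  55.  66.] err 0.0
   [ 565.  -358.   107.    -6.8   25. ] [ 62.  65. -62.  99.  84.  40.  47.] err 0.0
 hang -20 31.628692347044545
```

Run:
```python
from k import *
plan([540,205,170],16.4,0); plan([540,205,170],-20,0)
```

```text
t 4.70 d(cm) [ 9.4   0.69 -2.52] rot [-0.8 32.  -0.4] | tcp [631.3 224.1 179.9] F [0.4 1.2 0.9] w 54.3 j [-29  41   8 107  -3   0  85]
t 4.70 d(cm) [ 9.4   0.69 -2.52] rot [ 9.4 31.1 35.1] | tcp [631.3 224.1 179.9] F [0.4 1.2 0.9] w 54.3 j [-29  41   8 107  -3   0  85]
```

Call:
{"method": "jog_arm", "body": {"deltas": [{"tx": 2,"ty": 0.2,"tz": -0.5,"rx": -0.2,"ry": 8,"rz": 0,"hand": 4.5},{"tx": 4,"ty": 0.4,"tz": -1,"rx": -0.4,"ry": 16,"rz": 0,"hand": 4.5},{"tx": 6.5,"ty": 0.5,"tz": -1.8,"rx": -0.6,"ry": 24,"rz": 0,"hand": 4.5},{"tx": 9.4,"ty": 0.7,"tz": -2.5,"rx": -0.8,"ry": 32,"rz": -0.4,"hand": 4.5},{"tx": 9.4,"ty": 0.7,"tz": -2.5,"rx": -0.8,"ry": 32,"rz": -0.4,"hand": 4.5}]}}

```text
clock: 5.2
tool_pos: [537.8, 202.1, 147.6]
eef_rot: [[-0.959, -0.282, -0.01], [-0.282, 0.959, -0.007], [0.011, -0.004, -1.0]]
ft_force: [0.0, 0.7, -0.8]
gripper_width: 54.2
```

Run:
```python
from k import *
plan([540,205,170],-45,0)
```

```text
t 5.20 d(cm) [-0.28  0.22 -0.37] rot [-0.5 -0.5 61.4] | tcp [537.8 202.1 147.6] F [ 0.   0.7 -0.8] w 54.2 j [-25  45   3  89  -2  47  85]
```

Call:
{"method": "jog_arm", "body": {"deltas": [{"tx": -0.3,"ty": 0.2,"tz": -0.4,"rx": -0.5,"ry": -0.5,"rz": 8,"hand": 4.5},{"tx": -0.3,"ty": 0.2,"tz": -0.4,"rx": -0.5,"ry": -0.5,"rz": 16,"hand": 4.5},{"tx": -0.3,"ty": 0.2,"tz": -0.4,"rx": -0.5,"ry": -0.5,"rz": 24,"hand": 4.5},{"tx": -0.3,"ty": 0.2,"tz": -0.4,"rx": -0.5,"ry": -0.5,"rz": 32,"hand": 4.5},{"tx": -0.3,"ty": 0.2,"tz": -0.4,"rx": -0.5,"ry": -0.5,"rz": 40,"hand": 4.5},{"tx": -0.3,"ty": 0.2,"tz": -0.4,"rx": -0.5,"ry": -0.5,"rz": 48,"hand": 4.5},{"tx": -0.3,"ty": 0.2,"tz": -0.4,"rx": -0.5,"ry": -0.5,"rz": 56,"hand": 4.5},{"tx": -0.3,"ty": 0.2,"tz": -0.4,"rx": -0.5,"ry": -0.5,"rz": 61.4,"hand": 4.5}]}}

```text
clock: 6.0
tool_pos: [541.9, 205.2, 152.5]
eef_rot: [[-0.703, 0.712, 0.01], [0.712, 0.703, 0.001], [-0.006, 0.008, -1.0]]
ft_force: [0.1, -0.2, -0.2]
gripper_width: 54.5
```

Run:
```python
from k import *
pose();plan([540,205,150],-65,30)
```

```text
pinch [541.7 205.2 171.2] pitch 0.6 z [ 0.01   0.001 -1.   ] y [0.712 0.703 0.008]
t 6.00 d(cm) [-0.75 -0.47  1.87] rot [  5.7 -29.4  19. ] | tcp [541.9 205.2 152.5] F [ 0.1 -0.2 -0.2] w 54.5 j [-34  46  21  89 -20  48  39]
```

Call:
{"method": "jog_arm", "body": {"deltas": [{"tx": -0.2,"ty": -0.1,"tz": 0.5,"rx": 1.2,"ry": -6,"rz": 4,"hand": 4.5},{"tx": -0.4,"ty": -0.2,"tz": 1,"rx": 2.4,"ry": -12,"rz": 8,"hand": 4.5},{"tx": -0.5,"ty": -0.3,"tz": 1.4,"rx": 3.5,"ry": -18,"rz": 12,"hand": 4.5},{"tx": -0.6,"ty": -0.4,"tz": 1.6,"rx": 4.6,"ry": -24,"rz": 15.5,"hand": 4.5},{"tx": -0.75,"ty": -0.5,"tz": 1.9,"rx": 5.7,"ry": -29.4,"rz": 19,"hand": 4.5},{"tx": -0.75,"ty": -0.5,"tz": 1.9,"rx": 5.7,"ry": -29.4,"rz": 19,"hand": 4.5}]}}

```text
clock: 6.6
tool_pos: [542.3, 199.6, 131.7]
eef_rot: [[-0.377, 0.901, 0.214], [0.779, 0.434, -0.452], [-0.5, -0.004, -0.866]]
ft_force: [0.5, -0.6, -0.9]
gripper_width: 54.5
```

Run:
```python
from k import *
pose();plan([540,205,120],-65,55)
```

```text
pinch [538.3 208.  147.9] pitch 30.0 z [ 0.214 -0.452 -0.866] y [ 0.901  0.434 -0.004]
t 6.60 d(cm) [0.31 0.02 2.41] rot [  0.3 -25.    0.7] | tcp [542.3 199.6 131.7] F [ 0.5 -0.6 -0.9] w 54.5 j [-61  60  48  91 -14  44   6]
```

Call:
{"method": "jog_arm", "body": {"deltas": [{"tx": 0.1,"ty": 0,"tz": 0.6,"rx": 0,"ry": -6,"rz": 0.2,"hand": 4.5},{"tx": 0.2,"ty": 0,"tz": 1.2,"rx": 0.1,"ry": -12,"rz": 0.4,"hand": 4.5},{"tx": 0.2,"ty": 0,"tz": 1.8,"rx": 0.2,"ry": -18,"rz": 0.5,"hand": 4.5},{"tx": 0.3,"ty": 0,"tz": 2.4,"rx": 0.3,"ry": -25,"rz": 0.7,"hand": 4.5},{"tx": 0.3,"ty": 0,"tz": 2.4,"rx": 0.3,"ry": -25,"rz": 0.7,"hand": 4.5}]}}

```text
clock: 7.1
tool_pos: [546.0, 189.2, 107.3]
eef_rot: [[-0.247, 0.906, 0.343], [0.519, 0.423, -0.743], [-0.818, -0.006, -0.575]]
ft_force: [-0.6, -0.2, -0.7]
gripper_width: 54.3
```

Run:
```python
from k import *
pose();
out=[]
for n in('side','top'):
    im,W=cloud(n); out.append(im)
    H,S,V=cv2.split(cv2.cvtColor(im,cv2.COLOR_RGB2HSV))
    m=(H<14)&(S>150)&(V>60)&(W[...,2]>20)&(W[...,2]<200)&(abs(W[...,0]-540)<90)&(abs(W[...,1]-205)<90)
    P=W[m]; P=P[np.linalg.norm(P-np.median(P,0),axis=1)<75]; print(n,len(P),P.min(0).round(),P.max(0).round(),P.mean(0).round(), np.linalg.svd(P-P.mean(0),full_matrices=False)[2][0].round(3))
    np.save(n+'2.npy',P)
a=cv2.resize(out[0][50:250,200:400],(500,500),interpolation=cv2.INTER_CUBIC)
save(a,'s3.png')
plan([540,205,40],-65,55)
```

```text
pinch [539.6 203.1 118.1] pitch 54.9 z [ 0.343 -0.743 -0.575] y [ 0.906  0.423 -0.006]
side 658 [508. 141.  87.] [585. 226. 149.] [548. 171. 129.] [ 0.546 -0.751 -0.372]
top 842 [506. 144. 101.] [588. 242. 153.] [546. 188. 142.] [-0.399  0.913  0.087]
t 7.20 d(cm) [6.87 0.07 4.51] rot [-0.2 -0.4 -0.1] | tcp [547.2 188.1 111.4] F [ 0.5 -0.3  0.2] w 54.3 j [-71  78  61  87  -9  48  -8]
```

View pics/s3.png

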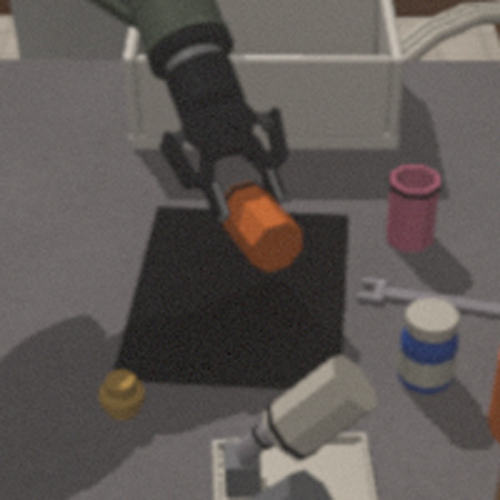

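The side view shows the cup held about level, closed end toward the camera at (275,240), above the mat with nothing near it. I'll check how level it is.

Run:
```python
from k import *
P=np.load('top2.npy'); ax=np.array([.423,-.906]); rng=np.random.default_rng(0)
s=P[:,:2]@ax; l=P[:,:2]@[.906,.423]
b=(0,)
for _ in range(800):
    i=rng.choice(len(P),3,False); A=np.c_[s,l,np.ones(len(P))]
    try: c=np.linalg.solve(A[i],P[i,2])
    except Exception: continue
    if np.hypot(c[0],c[1])>.3: continue
    k=abs(A@c-P[:,2])<1.5
    if k.sum()>b[0]: b=(k.sum(),k)
k=b[1]; c=np.linalg.lstsq(A[k],P[k,2],rcond=None)[0]; print(b[0],'slope along,across deg',np.degrees(np.arctan(c[:2])),'z mean',P[k,2].mean(),'s range',s[k].min(),s[k].max(),'l mid',l[k].mean(), 'pinch s,l',np.array([539.6,203.1])@ax,np.array([539.6,203.1])@[.906,.423])
```

```text
266 slope along,across deg [0.24559583 0.15375916] z mean 147.2041861055389 s range 13.742621339875939 98.23176109818289 l mid 575.429725702066 pinch s,l 44.2422 574.7889
```

Call:
{"method": "jog_arm", "body": {"deltas": [{"tx": 1.5,"ty": 0,"tz": 1,"rx": 0,"ry": 0,"rz": 0,"hand": 4.5},{"tx": 3,"ty": 0,"tz": 2,"rx": 0,"ry": 0,"rz": 0,"hand": 4.5},{"tx": 4.5,"ty": 0,"tz": 3,"rx": 0,"ry": 0,"rz": 0,"hand": 4.5},{"tx": 5.6,"ty": 0,"tz": 3.7,"rx": 0,"ry": 0,"rz": 0,"hand": 4.5},{"tx": 6.4,"ty": 0,"tz": 4.2,"rx": 0,"ry": 0,"rz": 0,"hand": 4.5},{"tx": 6.8,"ty": 0,"tz": 4.5,"rx": 0,"ry": 0,"rz": 0,"hand": 4.5},{"tx": 6.8,"ty": 0,"tz": 4.5,"rx": 0,"ry": 0,"rz": 0,"hand": 4.5},{"tx": 6.8,"ty": 0,"tz": 4.5,"rx": 0,"ry": 0,"rz": 0,"hand": 4.5}]}}

```text
clock: 8.0
tool_pos: [545.6, 190.8, 29.7]
eef_rot: [[-0.242, 0.908, 0.341], [0.523, 0.418, -0.743], [-0.817, -0.001, -0.576]]
ft_force: [-0.3, -3.0, 4.1]
gripper_width: 54.0
```

Run:
```python
from k import *
pose();o=r.get_obs();plan([540,205,34],-65,55)
im,W=cloud('top')
H,S,V=cv2.split(cv2.cvtColor(im,cv2.COLOR_RGB2HSV))
m=(H<14)&(S>150)&(V>60)&(W[...,2]>20)&(W[...,2]<200)&(abs(W[...,0]-550)<50)&(abs(W[...,1]-190)<60)
P=W[m]; h=np.percentile(P[:,2],[50,70,80,90,97]);print(h.round(1)); 
k=(V<60)&(abs(W[...,0]-480)<40)&(abs(W[...,1]-200)<80)&(W[...,2]<12); print('mat z',np.median(W[k][:,2]))
```

```text
pinch [539.2 204.7  40.5] pitch 54.8 z [ 0.341 -0.743 -0.576] y [ 0.908  0.418 -0.001]
t 8.00 d(cm) [0.52 0.09 0.38] rot [-0.3 -0.2 -0.1] | tcp [545.6 190.8  29.7] F [-0.3 -3.   4.1] w 54.0 j [-71  85  58  85 -12  45 -12]
[64.4 67.2 68.2 69.5 71. ]
mat z 4.650315119790301
```

Call:
{"method": "jog_arm", "body": {"deltas": [{"tx": 0.08,"ty": 0,"tz": 0.06,"rx": 0,"ry": 0,"rz": 0,"hand": 4.5},{"tx": 0.16,"ty": 0,"tz": 0.12,"rx": 0,"ry": 0,"rz": 0,"hand": 4.5},{"tx": 0.24,"ty": 0,"tz": 0.17,"rx": 0,"ry": 0,"rz": 0,"hand": 4.5},{"tx": 0.24,"ty": 0,"tz": 0.17,"rx": 0,"ry": 0,"rz": 0,"hand": 4.5}]}}

```text
clock: 8.45
tool_pos: [545.6, 191.5, 26.8]
eef_rot: [[-0.242, 0.908, 0.342], [0.523, 0.419, -0.742], [-0.817, -0.001, -0.577]]
ft_force: [-1.4, 3.2, 9.6]
gripper_width: 54.7
```

```bash
cat > lev.py <<'E'
from k import *
def level(ax,c0,zmin=25):
    im,W=cloud('top'); H,S,V=cv2.split(cv2.cvtColor(im,cv2.COLOR_RGB2HSV))
    m=(H<14)&(S>150)&(V>60)&(W[...,2]>zmin)&(W[...,2]<260)&(np.hypot(W[...,0]-c0[0],W[...,1]-c0[1])<70)
    P=W[m]; ax=np.array(ax); s=P[:,:2]@ax; l=P[:,:2]@[-ax[1],ax[0]]; A=np.c_[s,l,np.ones(len(P))]; rng=np.random.default_rng(0); b=(0,None)
    for _ in range(800):
        i=rng.choice(len(P),3,False)
        try: c=np.linalg.solve(A[i],P[i,2])
        except Exception: continue
        if np.hypot(*c[:2])>.3: continue
        k=abs(A@c-P[:,2])<1.5
        if k.sum()>b[0]: b=(k.sum(),k)
    k=b[1]; c=np.linalg.lstsq(A[k],P[k,2],rcond=None)[0]
    sm=(s[k].min()+s[k].max())/2; Q=P[k]
    print(b[0],'slopes',np.degrees(np.arctan(c[:2])).round(1),'ztop',Q[:,2].mean().round(1),'len',np.ptp(s[k]).round(1),'rect',cv2.minAreaRect(Q[:,:2].astype(np.float32)))
E
python3 - <<'E'
from lev import *
pose();plan([540,205,34],-65,55); level([.423,-.906],[553,178])
E
```

```text
pinch [539.2 205.4  37.6] pitch 54.8 z [ 0.342 -0.742 -0.577] y [ 0.908  0.419 -0.001]
t 8.45 d(cm) [0.25 0.07 0.27] rot [-0.2 -0.2 -0.1] | tcp [545.6 191.5  26.8] F [-1.4  3.2  9.6] w 54.7 j [-71  86  58  85 -12  45 -12]
201 slopes [3.5 1.8] ztop 66.2 len 84.1 rect ((540.38818359375, 194.09671020507812), (42.14488983154297, 83.08590698242188), 27.868379592895508)
```

```bash
cat > oct.py <<'E'
from k import *
def pts(c0,rad=75,zmin=9):
    out=[]
    for n in('top','side'):
        im,W=cloud(n); H,S,V=cv2.split(cv2.cvtColor(im,cv2.COLOR_RGB2HSV))
        m=(H<14)&(S>150)&(V>60)&(W[...,2]>zmin)&(np.linalg.norm(W-np.array(c0),axis=2)<rad)
        out.append(W[m])
    return out
def frame(x):
    az,el,ro=x[3:6]; c=np.array([np.cos(el)*np.cos(az),np.cos(el)*np.sin(az),np.sin(el)])
    h=np.array([-np.sin(az),np.cos(az),0]); v=np.cross(c,h)
    return c,np.cos(ro)*h+np.sin(ro)*v,-np.sin(ro)*h+np.cos(ro)*v
def res(x,P):
    c,h,v=frame(x); D=P-x[:3]; a=D@c; u=D@h; w=D@v
    th=np.arange(8)*np.pi/4; r8=np.max(np.outer(u,np.cos(th))+np.outer(w,np.sin(th)),axis=1)-28
    e=np.abs(a)-42.5
    return np.where(e>r8,e,r8)
def octfit(c0,az,el=0,v=1):
    Ps=pts(c0); xs=[]
    for nm,P in list(zip(('top','side'),Ps))+[('both',np.vstack(Ps))]:
        if len(P)<60: print(nm,'few',len(P)); continue
        x0=np.r_[c0,np.radians(az),np.radians(el),0.]
        s=least_squares(res,x0,args=(P,),loss='soft_l1',f_scale=1.5,x_scale=[5,5,5,.05,.05,.05])
        print(nm,len(P),'c',s.x[:3].round(1),'az,el,roll',np.degrees(s.x[3:]).round(1),'rms %.1f'%np.sqrt(np.mean(np.minimum(s.fun**2,25)))); xs.append(s.x)
    return xs
E
python3 - <<'E'
from oct import *
octfit([545,193,35],115)
E
```

```text
top 740 c [545.6 196.2  38.4] az,el,roll [115.3  -2.5  -2.9] rms 1.8
side 606 c [545.2 196.   38.4] az,el,roll [114.5  -3.1  -1.9] rms 1.5
both 1346 c [545.4 196.2  38.4] az,el,roll [114.9  -2.9  -2.7] rms 1.7
```

Run:
```python
import oct
from oct import *
P0=[np.load(n+'2.npy') for n in('top','side')]
keep=oct.pts; oct.pts=lambda c:P0
octfit([555,178,120],115)
oct.pts=keep
octfit([545,195,37],115)
o=pose(); print(o['ft_force'],o['torque'])
im,W=cloud('side'); save(cv2.resize(im[100:200,240:370],(780,600),interpolation=cv2.INTER_CUBIC),'s4.png')
```

```text
top 842 c [546.3 193.6 119.7] az,el,roll [115.3   0.5  -2.2] rms 1.5
side 658 c [545.7 194.3 117.3] az,el,roll [115.    0.   -1.9] rms 1.4
both 1500 c [546.1 194.3 119. ] az,el,roll [115.    0.6  -1.4] rms 1.6
top 744 c [545.5 196.1  38.5] az,el,roll [114.6  -3.   -3.6] rms 1.7
side 616 c [545.4 196.1  38.5] az,el,roll [114.5  -2.9  -3. ] rms 1.4
both 1360 c [545.4 196.1  38.5] az,el,roll [114.6  -3.   -3.4] rms 1.6
pinch [539.2 205.3  37.7] pitch 54.8 z [ 0.342 -0.742 -0.577] y [ 0.908  0.419 -0.001]
[-2.99729481  3.17812345  9.51330738] [-0.81694456 -0.3263532  -0.1420434 ]
```

View pics/s4.png

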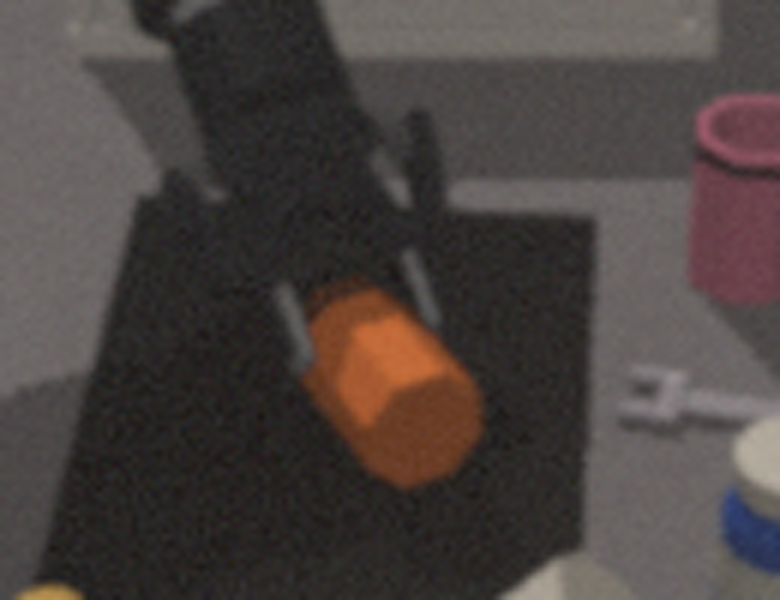

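The side crop shows the cup between the pads with its closed end at (430,430). The fit says the mouth dips 3° and the axis is at z 38, yet the force reads 9.5 N. I'll check how far the closed end really is above the mat.

Run:
```python
from oct import *
im,W=cloud('side'); H,S,V=cv2.split(cv2.cvtColor(im,cv2.COLOR_RGB2HSV))
for u in(304,307,310):
    print(u,[(v,W[v,u].round(0).tolist(),int(S[v,u]),int(V[v,u])) for v in range(168,188,2)])
c=np.array([545.4,196.1,38.5]); x=np.r_[c,np.radians([114.6,-3,-3.4])]; cc,h,v=frame(x)
P=pts(c,75,-5); 
for n,p in zip('ts',P):
    D=p-c; a=D@cc; print(n,'closed face z min',p[a<-38][:,2].min(), 'a pct',np.percentile(a,[1,99]).round(1))
im,W=cloud('top'); V=im.max(2); k=(V<60)&(abs(W[...,0]-590)<30)&(abs(W[...,1]-150)<30); print('mat near',np.nanmedian(W[k][:,2]))
```

```text
304 [(168, [545.0, 149.0, 58.0], 158, 118), (170, [545.0, 149.0, 52.0], 163, 105), (172, [545.0, 152.0, 42.0], 161, 109), (174, [545.0, 151.0, 36.0], 157, 107), (176, [545.0, 149.0, 31.0], 159, 106), (178, [545.0, 149.0, 24.0], 166, 106), (180, [545.0, 167.0, 2.0], 92, 61), (182, [545.0, 157.0, 3.0], 21, 37), (184, [545.0, 149.0, 2.0], 75, 41), (186, [545.0, 140.0, 3.0], 35, 36)]
307 [(168, [553.0, 156.0, 53.0], 157, 107), (170, [553.0, 151.0, 50.0], 166, 106), (172, [553.0, 152.0, 42.0], 160, 105), (174, [553.0, 155.0, 33.0], 162, 107), (176, [553.0, 153.0, 27.0], 171, 106), (178, [553.0, 154.0, 20.0], 161, 109), (180, [553.0, 150.0, 16.0], 158, 95), (182, [553.0, 154.0, 5.0], 33, 46), (184, [553.0, 147.0, 4.0], 31, 41), (186, [553.0, 140.0, 4.0], 32, 40)]
310 [(168, [561.0, 157.0, 52.0], 168, 105), (170, [nan, nan, nan], 173, 106), (172, [561.0, 157.0, 38.0], 157, 107), (174, [561.0, 157.0, 31.0], 159, 109), (176, [561.0, 155.0, 26.0], 162, 107), (178, [561.0, 158.0, 17.0], 153, 110), (180, [561.0, 163.0, 5.0], 150, 73), (182, [561.0, 154.0, 5.0], 36, 42), (184, [561.0, 148.0, 3.0], 47, 38), (186, [561.0, 138.0, 5.0], 12, 43)]
t closed face z min 15.884578616392794 a pct [-43.   53.8]
s closed face z min 11.238376286207055 a pct [-45.5  30.3]
mat near 4.767178546161073
```

Call:
{"method": "jog_arm", "body": {"deltas": [{"tx": 0.05,"ty": 0,"tz": 0.03,"rx": 0,"ry": 1,"rz": 0,"hand": 4.5},{"tx": 0.1,"ty": 0,"tz": 0.07,"rx": 0,"ry": 2,"rz": 0,"hand": 4.5},{"tx": 0.16,"ty": 0,"tz": 0.12,"rx": 0,"ry": 3,"rz": 0,"hand": 4.5},{"tx": 0.16,"ty": 0,"tz": 0.12,"rx": 0,"ry": 3,"rz": 0,"hand": 4.5},{"tx": 0.16,"ty": 0,"tz": 0.12,"rx": 0,"ry": 3,"rz": 0,"hand": 4.5}]}}

```text
clock: 9.45
tool_pos: [545.8, 191.7, 25.0]
eef_rot: [[-0.26, 0.908, 0.329], [0.562, 0.419, -0.713], [-0.785, 0.0, -0.619]]
ft_force: [-2.0, 4.1, 10.9]
gripper_width: 54.6
```

Run:
```python
from oct import *
o=pose(); print(o['torque']);octfit([545,195,37],115); plan([540,205,34],-65,52)
```

```text
pinch [539.7 205.   36.6] pitch 51.7 z [ 0.329 -0.713 -0.619] y [0.908 0.419 0.   ]
[-0.70584042 -0.35288028  0.02105665]
top 742 c [546.2 195.2  38.4] az,el,roll [115.2  -2.4  -1.5] rms 1.7
side 618 c [546.  195.2  38.8] az,el,roll [114.8  -2.2  -2.7] rms 1.4
both 1360 c [546.  195.2  38.5] az,el,roll [115.   -2.3  -2.3] rms 1.6
t 9.55 d(cm) [0.18 0.04 0.17] rot [-0.2 -0.2 -0.1] | tcp [545.8 191.7  25. ] F [-2.4  4.4 10.8] w 54.2 j [-70  84  56  86 -13  44 -10]
```

Run:
```python
import oct
from oct import *
P0=[]
for n in('top','side'):
    z=np.load(n+'1.npz'); W=z['W']; H,S,V=cv2.split(cv2.cvtColor(z['im'],cv2.COLOR_RGB2HSV))
    m=(H<14)&(S>150)&(V>60)&(W[...,2]>9)&(np.linalg.norm(W-np.array([535.5,190,46]),axis=2)<65)
    P=W[m]; k=(np.hypot(P[:,0]-535.5,P[:,1]-190)>24)|(P[:,2]>85); P0.append(P[k]); T=P[P[:,2]>75]; print(n,'top rim z hist',np.percentile(T[:,2],[10,25,50,75,90]).round(1), 'dish/mat z', np.nanmedian(W[...,2][(z['im'].max(2)<50)&(abs(W[...,0]-535)<100)&(abs(W[...,1]-215)<130)]))
oct.pts=lambda c:P0
octfit([535.5,190,46.5],17,89.9)
```

```text
top top rim z hist [82.7 86.6 88.6 90.3 91.7] dish/mat z 4.667885994059967
side top rim z hist [76.4 80.3 86.9 89.6 90.8] dish/mat z 4.87454827349258
top 330 c [534.6 188.1  47.6] az,el,roll [ 292.5   89.6 -278.1] rms 1.9
side 595 c [536.2 189.8  47.6] az,el,roll [-281.4   91.4  297.4] rms 1.8
both 925 c [535.8 189.4  47.8] az,el,roll [-287.9   91.4  303.6] rms 2.0
```

Call:
{"method": "jog_arm", "body": {"deltas": [{"tx": 0.08,"ty": 0,"tz": 0.06,"rx": 0,"ry": 0,"rz": 0,"hand": 4.5},{"tx": 0.16,"ty": 0,"tz": 0.12,"rx": 0,"ry": 0,"rz": 0,"hand": 4.5},{"tx": 0.24,"ty": 0,"tz": 0.19,"rx": 0,"ry": 0,"rz": 0,"hand": 4.5},{"tx": 0.24,"ty": 0,"tz": 0.19,"rx": 0,"ry": 0,"rz": 0,"hand": 4.5}]}}

```text
clock: 9.95
tool_pos: [545.9, 191.8, 21.9]
eef_rot: [[-0.26, 0.908, 0.33], [0.562, 0.42, -0.713], [-0.785, 0.0, -0.619]]
ft_force: [-1.8, 5.5, 12.0]
gripper_width: 54.4
```

Run:
```python
from oct import *
o=pose(); print(o['torque']);xs=octfit([545,195,37],115)
P=np.vstack(pts([545,195,37]))
for ro in(-10,-5,0,5,10,22.5):
    s=least_squares(lambda y:res(np.r_[y,np.radians(ro)],P),xs[-1][:5],loss='soft_l1',f_scale=1.5,x_scale=[5,5,5,.05,.05]); print(ro,s.cost.round(0),s.x[:3].round(1),np.degrees(s.x[3:]).round(1))
```

```text
pinch [539.7 205.1  33.5] pitch 51.8 z [ 0.33  -0.713 -0.619] y [0.908 0.42  0.   ]
[-0.84686494 -0.51702367  0.09578112]
top 760 c [546.5 195.   36.8] az,el,roll [114.8  -5.   -3.8] rms 1.6
side 604 c [546.4 194.8  37. ] az,el,roll [115.   -4.7  -3.3] rms 1.4
both 1364 c [546.4 194.9  36.8] az,el,roll [114.8  -4.9  -3.6] rms 1.5
-10 1289.0 [546.5 194.8  36.7] [114.9  -5. ]
-5 1196.0 [546.4 194.7  36.8] [115.1  -5. ]
0 1190.0 [546.3 194.7  36.7] [115.1  -5. ]
5 1281.0 [546.3 194.7  36.7] [115.   -4.9]
10 1417.0 [546.4 194.8  36.8] [115.   -4.9]
22.5 1553.0 [546.5 194.8  36.7] [114.8  -4.9]
```

Call:
{"method": "jog_arm", "body": {"deltas": [{"tx": -1.5,"ty": 0,"tz": -1.2,"rx": 0,"ry": 0,"rz": 0,"hand": 4.5},{"tx": -3.5,"ty": 0,"tz": -2.8,"rx": 0,"ry": 0,"rz": 0,"hand": 4.5},{"tx": -5.5,"ty": 0,"tz": -4.3,"rx": 0,"ry": 0,"rz": 0,"hand": 4.5},{"tx": -6.3,"ty": 0,"tz": -5,"rx": 0,"ry": 0,"rz": 0,"hand": 4.5},{"tx": -6.3,"ty": 0,"tz": -5,"rx": 0,"ry": 0,"rz": 0,"hand": 4.5},{"tx": -6.3,"ty": 0,"tz": -5,"rx": 0,"ry": 0,"rz": 0,"hand": 4.5}]}}

```text
clock: 10.75
tool_pos: [545.0, 191.6, 100.3]
eef_rot: [[-0.261, 0.908, 0.327], [0.562, 0.419, -0.713], [-0.785, -0.002, -0.62]]
ft_force: [-0.1, 0.0, -1.7]
gripper_width: 54.4
```

Run:
```python
from oct import *
o=pose(); print(o['ft_force']);xs=octfit([546,195,115],115)
im,W=cloud('side'); im2,W2=cloud('top'); np.savez('lift.npz',W=W,im=im)
x,y,z=W[...,0],W[...,1],W[...,2]; orange=im[...,0].astype(int)-im[...,2]>50
for Y in range(60,260,20): print(Y,[ (lambda k:(round(float(np.nanmedian(z[k])),1),int(k.sum())))((abs(x-X)<8)&(abs(y-Y)<10)&(z<40)&~orange) for X in range(480,660,20)])
save(np.hstack([cv2.resize(im[90:230,230:370],(400,400),interpolation=cv2.INTER_CUBIC),cv2.resize(im2[160:280,160:280],(400,400),interpolation=cv2.INTER_CUBIC)]),'s5.png')
```

```text
pinch [538.8 205.  111.9] pitch 51.7 z [ 0.327 -0.713 -0.62 ] y [ 0.908  0.419 -0.002]
[-0.05490931  0.03449306 -1.69234101]
top 855 c [545.3 194.9 114.2] az,el,roll [114.7  -2.8  -3.2] rms 1.5
side 654 c [545.1 194.4 114.1] az,el,roll [114.7  -2.8  -1.7] rms 1.4
both 1509 c [545.3 194.6 114.2] az,el,roll [114.6  -2.8  -2.7] rms 1.5
60 [(1.2, 33), (0.4, 31), (1.1, 34), (0.6, 41), (2.1, 35), (4.8, 7), (nan, 0), (nan, 0), (nan, 0)]
80 [(4.1, 46), (4.2, 35), (4.0, 34), (5.3, 33), (5.0, 34), (4.9, 31), (4.4, 6), (nan, 0), (nan, 0)]
100 [(4.8, 28), (5.0, 34), (5.0, 32), (4.4, 32), (4.4, 29), (4.4, 30), (5.0, 30), (5.5, 4), (1.0, 2)]
120 [(4.7, 31), (4.7, 30), (4.8, 32), (5.2, 30), (4.9, 30), (4.9, 31), (4.9, 30), (5.2, 28), (1.6, 25)]
140 [(5.0, 25), (5.3, 30), (4.9, 25), (5.3, 28), (4.5, 31), (4.6, 25), (5.2, 29), (4.8, 30), (1.5, 28)]
160 [(5.3, 31), (5.4, 25), (5.1, 31), (4.9, 26), (5.1, 28), (4.7, 31), (4.9, 23), (4.6, 27), (1.6, 28)]
180 [(4.5, 26), (4.9, 27), (5.0, 21), (4.8, 29), (4.9, 25), (5.2, 22), (5.1, 27), (5.2, 23), (2.3, 26)]
200 [(4.7, 27), (5.5, 24), (5.3, 22), (4.6, 27), (5.2, 28), (4.7, 31), (5.3, 29), (5.1, 24), (3.3, 25)]
220 [(5.2, 20), (5.1, 21), (4.4, 26), (5.3, 24), (5.5, 26), (4.6, 23), (5.1, 24), (5.3, 29), (3.0, 26)]
240 [(4.7, 24), (5.3, 25), (4.9, 28), (4.4, 28), (5.4, 25), (5.2, 22), (5.0, 20), (4.8, 21), (4.5, 20)]
  return np.nanmean(a, axis, out=out, keepdims=keepdims)
```

View pics/s5.png

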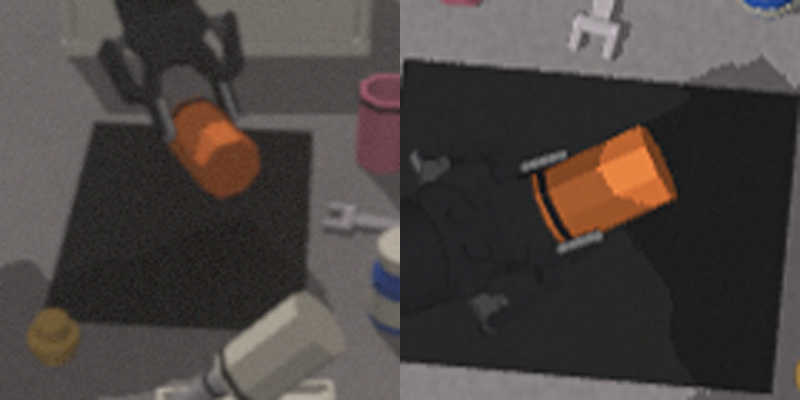

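Run:
```python
from oct import *
z=np.load('lift.npz'); W,im=z['W'],z['im']; H,S,V=cv2.split(cv2.cvtColor(im,cv2.COLOR_RGB2HSV))
m=(H<14)&(S>130)&(V>50)&(np.linalg.norm(W-np.array([545,195,110]),axis=2)<90)
P=W[m]; x=np.r_[545.2,194.6,114.2,np.radians([114.6,-2.8,-2.7])]; c,h,v=frame(x); D=P-x[:3]
a,u,w=D@c,D@h,D@v; k=(a<-36)
print('closed face: a',np.percentile(a[k],[5,50,95]).round(1),'u',np.percentile(u[k],[1,5,95,99]).round(1),'w',np.percentile(w[k],[1,5,95,99]).round(1),k.sum(), 'v',v.round(2),'h',h.round(2))
# vertical profile
for uu in (-10,0,10):
    q=k&(abs(u-uu)<4); print(uu,'w range',w[q].min().round(1),w[q].max().round(1))
print('a all',np.percentile(a,[.5,1,99,99.5]).round(1))
vv,uu_=np.nonzero(m); print('pix bbox',uu_.min(),uu_.max(),vv.min(),vv.max())
cal=r.calibration('side')
for s in(-42.5,):
    for th in range(0,360,45):
        p=x[:3]+c*s+30.3*(np.cos(np.radians(th+22.5))*h+np.sin(np.radians(th+22.5))*v)
        q=cv2.projectPoints(p[None],np.array(cal['rvec'],float),np.array(cal['tvec'],float),np.array([[cal['fx'],0,cal['cx']],[0,cal['fy'],cal['cy']],[0,0,1]]),None)[0].ravel(); print(th,q.round(1))
```

```text
closed face: a [-44.9 -42.1 -38.8] u [-25.9 -23.3  24.5  28.1] w [-26.9 -21.9  26.4  28.6] 333 v [-0.06  0.02  1.  ] h [-0.91 -0.42 -0.05]
-10 w range -28.4 29.4
0 w range -28.1 28.2
10 w range -27.1 29.3
a all [-45.7 -45.5  32.3  33.5]
pix bbox 290 320 125 158
0 [300.4 148. ]
45 [305.8 140.7]
90 [314.1 138.1]
135 [320.2 141.7]
180 [320.6 149.2]
225 [315.3 156.2]
270 [307.3 158.8]
315 [301.  155.5]
```

The left half (side) shows the lifted cup at (215,150). The right half (top) shows the pads at its mouth end, (545,160) and (580,242), with bare mat beneath. The cup has turned slightly in the pads. I'll re-level it and lower in small steps, watching the force and the cup's own pose.

Call:
{"method": "jog_arm", "body": {"deltas": [{"tx": 0.5,"ty": 0,"tz": 0.4,"rx": 0,"ry": 1.5,"rz": 0,"hand": 4.5},{"tx": 2,"ty": 0,"tz": 1.6,"rx": 0,"ry": 3,"rz": 0,"hand": 4.5},{"tx": 3.5,"ty": 0,"tz": 2.8,"rx": 0,"ry": 3,"rz": 0,"hand": 4.5},{"tx": 4.3,"ty": 0,"tz": 3.4,"rx": 0,"ry": 3,"rz": 0,"hand": 4.5},{"tx": 4.3,"ty": 0,"tz": 3.4,"rx": 0,"ry": 3,"rz": 0,"hand": 4.5},{"tx": 4.3,"ty": 0,"tz": 3.4,"rx": 0,"ry": 3,"rz": 0,"hand": 4.5}]}}

```text
clock: 11.55
tool_pos: [545.3, 191.2, 46.8]
eef_rot: [[-0.277, 0.908, 0.314], [0.598, 0.419, -0.684], [-0.752, -0.002, -0.659]]
ft_force: [1.5, 0.4, -0.4]
gripper_width: 54.5
```

Run:
```python
from oct import *
o=pose(); print(o['ft_force'].round(1),o['torque'].round(2));xs=octfit([546,195,60],115)
```

```text
pinch [539.4 204.   59.1] pitch 48.8 z [ 0.314 -0.684 -0.659] y [ 0.908  0.419 -0.002]
[ 1.5  0.4 -0.4] [0.86 0.42 0.08]
top 752 c [546.1 194.   60.8] az,el,roll [114.8   0.2  -1.7] rms 1.6
side 630 c [545.9 193.9  61.4] az,el,roll [115.1  -0.3  -2.7] rms 1.3
both 1382 c [546.  193.9  61. ] az,el,roll [114.9  -0.   -2. ] rms 1.5
```

Call:
{"method": "jog_arm", "body": {"deltas": [{"tx": 0.5,"ty": 0,"tz": 0.4,"rx": 0,"ry": 0,"rz": 0,"hand": 4.5},{"tx": 0.9,"ty": 0,"tz": 0.8,"rx": 0,"ry": 0,"rz": 0,"hand": 4.5},{"tx": 1.2,"ty": 0,"tz": 1.05,"rx": 0,"ry": 0,"rz": 0,"hand": 4.5},{"tx": 1.2,"ty": 0,"tz": 1.05,"rx": 0,"ry": 0,"rz": 0,"hand": 4.5},{"tx": 1.2,"ty": 0,"tz": 1.05,"rx": 0,"ry": 0,"rz": 0,"hand": 4.5}]}}

```text
clock: 12.15
tool_pos: [545.2, 191.2, 30.7]
eef_rot: [[-0.277, 0.908, 0.314], [0.598, 0.419, -0.683], [-0.752, -0.002, -0.659]]
ft_force: [-0.6, -0.8, -1.1]
gripper_width: 54.5
```

Run:
```python
from oct import *
o=pose(); print(o['ft_force'].round(1),o['torque'].round(2));xs=octfit([546,195,45],115)
```

```text
pinch [539.4 204.   43.1] pitch 48.8 z [ 0.314 -0.683 -0.659] y [ 0.908  0.419 -0.002]
[-0.6 -0.8 -1.1] [ 0.84  0.36 -0.01]
top 733 c [545.7 193.9  44.7] az,el,roll [114.6   0.   -2.3] rms 1.6
side 613 c [545.8 193.9  45. ] az,el,roll [114.9  -0.3  -2.4] rms 1.5
both 1346 c [545.7 193.9  44.8] az,el,roll [ 1.147e+02 -1.000e-01 -2.200e+00] rms 1.6
```

Call:
{"method": "jog_arm", "body": {"deltas": [{"tx": 0.15,"ty": 0,"tz": 0.13,"rx": 0,"ry": 0,"rz": 0,"hand": 4.5},{"tx": 0.3,"ty": 0,"tz": 0.26,"rx": 0,"ry": 0,"rz": 0,"hand": 4.5},{"tx": 0.3,"ty": 0,"tz": 0.26,"rx": 0,"ry": 0,"rz": 0,"hand": 4.5}]}}

```text
clock: 12.55
tool_pos: [545.2, 191.4, 26.6]
eef_rot: [[-0.277, 0.908, 0.314], [0.598, 0.419, -0.683], [-0.752, -0.001, -0.659]]
ft_force: [-0.4, 2.0, 1.2]
gripper_width: 54.6
```

Run:
```python
from oct import *
o=pose(); print(o['ft_force'].round(1),o['torque'].round(2));xs=octfit([546,195,42],115)
```

```text
pinch [539.4 204.2  39. ] pitch 48.8 z [ 0.314 -0.683 -0.659] y [ 0.908  0.419 -0.001]
[-0.4  2.   1.2] [ 0.64  0.3  -0.04]
top 735 c [545.9 194.   40.9] az,el,roll [114.9  -0.3  -1.8] rms 1.6
side 608 c [545.7 193.8  41.1] az,el,roll [114.5  -0.2  -2.4] rms 1.4
both 1343 c [545.8 193.9  41. ] az,el,roll [114.6  -0.2  -2.1] rms 1.5
```

Call:
{"method": "jog_arm", "body": {"deltas": [{"tx": 0.1,"ty": 0,"tz": 0.09,"rx": 0,"ry": 0,"rz": 0,"hand": 4.5},{"tx": 0.2,"ty": 0,"tz": 0.18,"rx": 0,"ry": 0,"rz": 0,"hand": 4.5},{"tx": 0.2,"ty": 0,"tz": 0.18,"rx": 0,"ry": 0,"rz": 0,"hand": 4.5}]}}

```text
clock: 12.95
tool_pos: [545.5, 191.4, 24.6]
eef_rot: [[-0.277, 0.908, 0.315], [0.598, 0.419, -0.683], [-0.752, -0.001, -0.659]]
ft_force: [-3.1, 4.6, 10.6]
gripper_width: 54.6
```

Run:
```python
from oct import *
o=pose(); print(o['ft_force'].round(1),o['torque'].round(2));xs=octfit([546,195,40],115)
```

```text
pinch [539.6 204.2  37. ] pitch 48.8 z [ 0.315 -0.683 -0.659] y [ 0.908  0.419 -0.001]
[-3.1  4.6 10.6] [-0.46 -0.02 -0.25]
top 736 c [546.1 193.9  39.5] az,el,roll [115.2  -1.   -1.1] rms 1.6
side 610 c [546.  194.   39.6] az,el,roll [115.2  -0.9  -1.2] rms 1.4
both 1346 c [546.1 194.   39.6] az,el,roll [115.3  -1.   -1.1] rms 1.5
```

Call:
{"method": "jog_arm", "body": {"deltas": [{"tx": 0.1,"ty": 0,"tz": 0.09,"rx": 0,"ry": 0,"rz": 0,"hand": 4.5},{"tx": 0.2,"ty": 0,"tz": 0.18,"rx": 0,"ry": 0,"rz": 0,"hand": 4.5},{"tx": 0.2,"ty": 0,"tz": 0.18,"rx": 0,"ry": 0,"rz": 0,"hand": 4.5}]}}

```text
clock: 13.35
tool_pos: [545.8, 191.6, 22.2]
eef_rot: [[-0.277, 0.908, 0.315], [0.598, 0.419, -0.683], [-0.752, -0.0, -0.659]]
ft_force: [-1.9, 4.8, 10.5]
gripper_width: 54.5
```

Run:
```python
from oct import *
o=pose(); print(o['ft_force'].round(1),o['torque'].round(2));xs=octfit([546,195,38],115)
```

```text
pinch [539.9 204.4  34.5] pitch 48.8 z [ 0.315 -0.683 -0.659] y [ 0.908  0.419 -0.   ]
[-1.9  4.8 10.5] [-0.64 -0.36  0.12]
top 741 c [546.7 193.8  38. ] az,el,roll [114.9  -3.1  -2.2] rms 1.6
side 615 c [546.5 193.5  38.1] az,el,roll [115.3  -3.5  -1.6] rms 1.5
both 1356 c [546.6 193.6  38. ] az,el,roll [115.   -3.2  -2. ] rms 1.5
```

Call:
{"method": "jog_arm", "body": {"deltas": [{"tx": -0.8,"ty": 0,"tz": -0.7,"rx": 0,"ry": 0,"rz": 0,"hand": 4.5},{"tx": -1.2,"ty": -2,"tz": -1,"rx": 0,"ry": 1.5,"rz": 0,"hand": 4.5},{"tx": -1.2,"ty": -4,"tz": -1,"rx": 0,"ry": 2.3,"rz": 0,"hand": 4.5},{"tx": -1,"ty": -5,"tz": -0.9,"rx": 0,"ry": 2.3,"rz": 0,"hand": 4.5},{"tx": -0.4,"ty": -5,"tz": -0.35,"rx": 0,"ry": 2.3,"rz": 0,"hand": 4.5},{"tx": -0.1,"ty": -5,"tz": -0.1,"rx": 0,"ry": 2.3,"rz": 0,"hand": 4.5},{"tx": -0.1,"ty": -5,"tz": -0.1,"rx": 0,"ry": 2.3,"rz": 0,"hand": 4.5},{"tx": -0.1,"ty": -5,"tz": -0.1,"rx": 0,"ry": 2.3,"rz": 0,"hand": 4.5}]}}

```text
clock: 14.25
tool_pos: [500.7, 170.2, 23.0]
eef_rot: [[-0.289, 0.908, 0.303], [0.625, 0.419, -0.659], [-0.726, -0.001, -0.688]]
ft_force: [-0.1, -0.6, 4.8]
gripper_width: 54.2
```

Run:
```python
from oct import *
o=pose(); print(o['ft_force'].round(1),o['torque'].round(2));xs=octfit([501,173,40],115)
W=cloud('wrist'); save(W[0],'w6.png')
```

```text
pinch [495.1 182.5  35.9] pitch 46.5 z [ 0.303 -0.659 -0.688] y [ 0.908  0.419 -0.001]
[-0.1 -0.6  4.8] [-0.49 -0.23  0.03]
top 739 c [501.9 171.5  39.3] az,el,roll [115.1  -1.9  -4.2] rms 1.7
side 621 c [501.8 171.5  39.6] az,el,roll [115.2  -1.6  -2.7] rms 1.4
both 1360 c [501.8 171.5  39.4] az,el,roll [115.2  -1.8  -3.1] rms 1.6
```

View pics/w6.png

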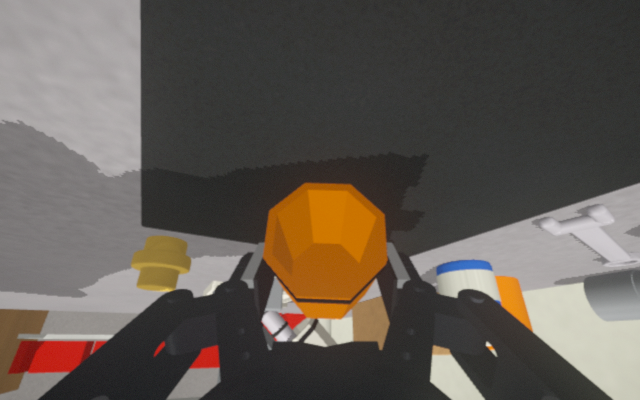

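The wrist view is inverted: the mat is at the top and the cup's mouth faces the camera at (325,240). So the camera sits on the underside of the tilted hand. I'll check how high it is above the mat.

Run:
```python
from oct import *
c=r.calibration('wrist'); R=cv2.Rodrigues(np.array(c['rvec'],float))[0]; t=np.array(c['tvec'],float).ravel(); C=-R.T@t; o=pose(); E=np.array(o['eef_rot'])
print('cam world',C.round(1),'in tool',(E.T@(C-o['tool_pos'])).round(1),'view dir',R[2].round(2))
```

```text
pinch [495.1 182.5  35.9] pitch 46.5 z [ 0.303 -0.659 -0.688] y [ 0.908  0.419 -0.001]
cam world [428.2 326.6  82.9] in tool [  75.3   -0.5 -166.3] view dir [ 0.37 -0.81 -0.44]
```

Call:
{"method": "jog_arm", "body": {"deltas": [{"tx": 0,"ty": 0,"tz": 0,"rx": 0,"ry": 0,"rz": 0,"hand": 5.4},{"tx": 0,"ty": 0,"tz": 0,"rx": 0,"ry": 0,"rz": 0,"hand": 5.5},{"tx": 0,"ty": 0,"tz": 0,"rx": 0,"ry": 0,"rz": 0,"hand": 5.6},{"tx": 0,"ty": 0,"tz": 0,"rx": 0,"ry": 0,"rz": 0,"hand": 5.7},{"tx": 0,"ty": 0,"tz": 0,"rx": 0,"ry": 0,"rz": 0,"hand": 5.8}]}}

```text
clock: 14.9
tool_pos: [499.9, 170.4, 22.6]
eef_rot: [[-0.289, 0.908, 0.302], [0.625, 0.419, -0.659], [-0.725, -0.002, -0.689]]
ft_force: [-0.4, 0.5, 0.6]
gripper_width: 57.9
```

Run:
```python
from oct import *
o=pose(); print(o['ft_force'].round(1),o['torque'].round(2),o['gripper_width']);xs=octfit([501,173,36],115)
```

```text
pinch [494.3 182.7  35.5] pitch 46.4 z [ 0.302 -0.659 -0.689] y [ 0.908  0.419 -0.002]
[-0.4  0.5  0.6] [0.77 0.34 0.  ] 57.88427851967133
top 775 c [500.5 175.7  36.9] az,el,roll [115.3  -5.6   1. ] rms 1.7
side 612 c [500.4 175.4  37.1] az,el,roll [115.6  -6.   -0.4] rms 1.3
both 1387 c [500.5 175.5  37. ] az,el,roll [ 1.153e+02 -5.900e+00 -1.000e-01] rms 1.5
```

Call:
{"method": "jog_arm", "body": {"deltas": [{"tx": 0,"ty": 0,"tz": 0,"rx": 0,"ry": 0,"rz": 0,"hand": 6.2},{"tx": 0,"ty": 0,"tz": 0,"rx": 0,"ry": 0,"rz": 0,"hand": 6.8},{"tx": 0,"ty": 0,"tz": 0,"rx": 0,"ry": 0,"rz": 0,"hand": 7.5},{"tx": 0,"ty": 0,"tz": 0,"rx": 0,"ry": 0,"rz": 0,"hand": 8}]}}

```text
clock: 15.4
tool_pos: [499.8, 170.4, 22.9]
eef_rot: [[-0.289, 0.908, 0.302], [0.625, 0.419, -0.659], [-0.725, -0.001, -0.689]]
ft_force: [-0.7, 1.0, -0.1]
gripper_width: 79.7
```

Run:
```python
from oct import *
o=pose(); print(o['ft_force'].round(1),o['torque'].round(2),o['gripper_width']);xs=octfit([501,173,36],115)
plan([484,217,64],-65,46.4)
im,W=cloud('side'); save(cv2.resize(im[120:210,255:345],(600,600),interpolation=cv2.INTER_CUBIC),'s7.png')
```

```text
pinch [494.1 182.7  35.7] pitch 46.4 z [ 0.302 -0.659 -0.689] y [ 0.908  0.419 -0.001]
[-0.7  1.  -0.1] [0.67 0.37 0.06] 79.72395223625347
top 772 c [500.3 175.6  36.8] az,el,roll [115.7  -6.    1.7] rms 1.6
side 633 c [500.4 175.6  37. ] az,el,roll [115.5  -6.    0.5] rms 1.4
both 1405 c [500.3 175.6  36.9] az,el,roll [115.6  -6.    1.1] rms 1.5
t 15.50 d(cm) [ 0.39  0.52 -4.51] rot [-0.2  0.  -0.1] | tcp [499.8 170.4  22.8] F [-1.3 -0.5  0.3] w 79.8 j [-71  78  52  99 -15  33  -7]
```

View pics/s7.png

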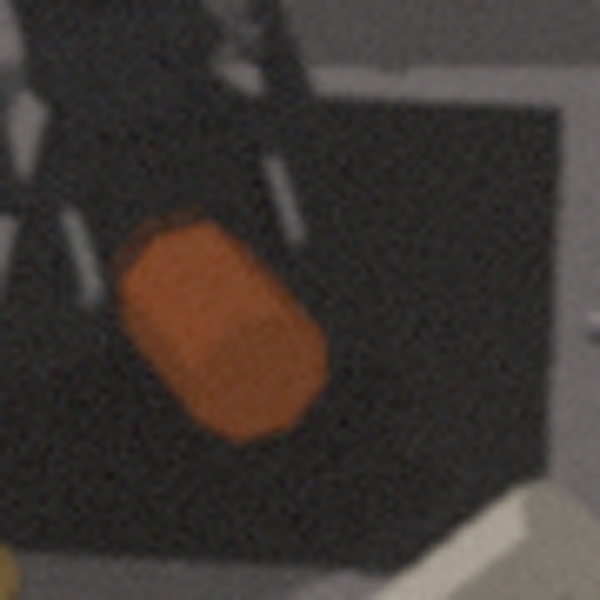

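The side crop shows the cup lying free at (225,325), with both open pads clear of it at (85,255) and (285,200). I'm backing off along the tool axis.

Call:
{"method": "jog_arm", "body": {"deltas": [{"tx": 0,"ty": 0,"tz": -2,"rx": 0,"ry": 0,"rz": 0,"hand": 8.2},{"tx": 0,"ty": 0,"tz": -5,"rx": 0,"ry": 0,"rz": 0,"hand": 8.5},{"tx": 0,"ty": 0,"tz": -9,"rx": 0,"ry": 0,"rz": 0,"hand": 8.5},{"tx": -1,"ty": 0,"tz": -13,"rx": 0,"ry": 3,"rz": 0,"hand": 8.5},{"tx": -2,"ty": 0,"tz": -14,"rx": 0,"ry": 8,"rz": 0,"hand": 8.5},{"tx": -2,"ty": 0,"tz": -14,"rx": 0,"ry": 16,"rz": 0,"hand": 8.5}]}}

```text
clock: 16.15
tool_pos: [463.0, 252.2, 134.7]
eef_rot: [[-0.365, 0.906, 0.213], [0.783, 0.423, -0.457], [-0.504, 0.0, -0.864]]
ft_force: [1.1, -1.6, -1.9]
gripper_width: 85.3
```

Run:
```python
from oct import *
o=pose(); xs=octfit([501,173,36],115)
im,W=cloud('wrist'); H,S,V=cv2.split(cv2.cvtColor(im,cv2.COLOR_RGB2HSV)); m=(H<14)&(S>150)&(V>60)&(np.linalg.norm(W-xs[-1][:3],axis=2)<70); P=W[m]
print(len(P)); s=least_squares(res,xs[-1],args=(P,),loss='soft_l1',f_scale=1.5,x_scale=[5,5,5,.05,.05,.05]); print(s.x[:3].round(1),np.degrees(s.x[3:]).round(1))
plan([498,172,130],-65,0)
```

```text
pinch [459.  260.8 150.9] pitch 30.3 z [ 0.213 -0.457 -0.864] y [0.906 0.423 0.   ]
top 782 c [500.3 175.6  37. ] az,el,roll [115.1  -5.7  -0.8] rms 1.5
side 647 c [500.4 175.2  37.1] az,el,roll [115.3  -6.2   0.3] rms 1.4
both 1429 c [500.4 175.4  37.1] az,el,roll [115.2  -5.9  -0.3] rms 1.5
242
[499.8 175.9  35.1] [118.3  -4.5 -20.2]
t 16.30 d(cm) [-6.06 -0.11  6.32] rot [-0.1 30.3 -0.5] | tcp [464.  249.  135.3] F [-0.6 -0.1 -0.3] w 84.9 j [-71  59  50  96 -16  46   0]
```

Run:
```python
from oct import *
plan([504,168,140],-64.8,-18)
```

```text
t 16.30 d(cm) [-6.64  0.27  5.39] rot [-0.  48.3 -0.7] | tcp [464.  249.  135.3] F [-0.6 -0.1 -0.3] w 84.9 j [-71  59  50  96 -16  46   0]
```

Call:
{"method": "jog_arm", "body": {"deltas": [{"tx": -1,"ty": 0,"tz": 0.8,"rx": 0,"ry": 8,"rz": 0,"hand": 8.5},{"tx": -2,"ty": 0.1,"tz": 1.6,"rx": 0,"ry": 16,"rz": -0.2,"hand": 8.5},{"tx": -3.2,"ty": 0.1,"tz": 2.5,"rx": 0,"ry": 24,"rz": -0.3,"hand": 8.5},{"tx": -4.4,"ty": 0.2,"tz": 3.5,"rx": 0,"ry": 32,"rz": -0.5,"hand": 8.5},{"tx": -5.5,"ty": 0.2,"tz": 4.5,"rx": 0,"ry": 40,"rz": -0.6,"hand": 8.5},{"tx": -6.6,"ty": 0.3,"tz": 5.4,"rx": 0,"ry": 48.3,"rz": -0.7,"hand": 8.5},{"tx": -6.6,"ty": 0.3,"tz": 5.4,"rx": 0,"ry": 48.3,"rz": -0.7,"hand": 8.5},{"tx": -6.6,"ty": 0.3,"tz": 5.4,"rx": 0,"ry": 48.3,"rz": -0.7,"hand": 8.5}]}}

```text
clock: 17.1
tool_pos: [502.0, 171.7, 119.4]
eef_rot: [[-0.402, 0.905, -0.136], [0.861, 0.425, 0.279], [0.31, -0.005, -0.951]]
ft_force: [-0.4, -0.3, -0.6]
gripper_width: 84.9
```

Run:
```python
from oct import *
o=pose(); xs=octfit([501,173,36],115); plan([504,168,32],-64.8,-18)
```

```text
pinch [504.5 166.5 137.1] pitch 18.1 z [-0.136  0.279 -0.951] y [ 0.905  0.425 -0.005]
top few 0
side 655 c [500.4 175.4  37.2] az,el,roll [115.3  -5.9  -0.2] rms 1.4
both 655 c [500.4 175.4  37.2] az,el,roll [115.3  -5.9  -0.2] rms 1.4
t 17.20 d(cm) [-3.23  0.08 10.  ] rot [-0.3  0.1 -0.1] | tcp [501.3 173.2 119.3] F [-0.3  1.2  0.2] w 85.0 j [-17  47  10  97 -35  47  42]
```

Call:
{"method": "jog_arm", "body": {"deltas": [{"tx": -0.8,"ty": 0,"tz": 2.5,"rx": 0,"ry": 0,"rz": 0,"hand": 8.5},{"tx": -1.6,"ty": 0,"tz": 5,"rx": 0,"ry": 0,"rz": 0,"hand": 8.5},{"tx": -2.4,"ty": 0.1,"tz": 7.5,"rx": 0,"ry": 0,"rz": 0,"hand": 8.5},{"tx": -2.9,"ty": 0.1,"tz": 9,"rx": 0,"ry": 0,"rz": 0,"hand": 8.5},{"tx": -3.2,"ty": 0.1,"tz": 9.9,"rx": -0.3,"ry": 0,"rz": 0,"hand": 8.5},{"tx": -3.2,"ty": 0.1,"tz": 9.9,"rx": -0.3,"ry": 0,"rz": 0,"hand": 8.5},{"tx": -3.2,"ty": 0.1,"tz": 9.9,"rx": -0.3,"ry": 0,"rz": 0,"hand": 8.5}]}}

```text
clock: 17.9
tool_pos: [501.8, 175.6, 17.0]
eef_rot: [[-0.409, 0.903, -0.129], [0.86, 0.429, 0.278], [0.306, 0.002, -0.952]]
ft_force: [-0.9, 0.1, -0.4]
gripper_width: 84.9
```

Run:
```python
from oct import *
o=pose(); print(o['ft_force'].round(1)); xs=octfit([501,173,36],115); plan([504,168,32],-64.8,-18)
```

```text
pinch [504.2 170.4  34.8] pitch 17.8 z [-0.129  0.278 -0.952] y [0.903 0.429 0.002]
[-0.9  0.1 -0.4]
top few 0
side 516 c [500.4 175.6  37.2] az,el,roll [115.2  -6.   -0.2] rms 1.4
both 516 c [500.4 175.6  37.2] az,el,roll [115.2  -6.   -0.2] rms 1.4
t 18.00 d(cm) [-0.26 -0.15  0.25] rot [0.1 0.2 0.2] | tcp [502.1 175.4  17.4] F [-1.4 -0.6  0.5] w 84.9 j [-14  57   5 100 -40  34  49]
```

Call:
{"method": "jog_arm", "body": {"deltas": [{"tx": -0.1,"ty": -0.1,"tz": 0.1,"rx": 0,"ry": 0,"rz": 0,"hand": 6.5},{"tx": -0.1,"ty": -0.1,"tz": 0.1,"rx": 0,"ry": 0,"rz": 0,"hand": 5.8},{"tx": -0.1,"ty": -0.1,"tz": 0.1,"rx": 0,"ry": 0,"rz": 0,"hand": 5.2},{"tx": -0.1,"ty": -0.1,"tz": 0.1,"rx": 0,"ry": 0,"rz": 0,"hand": 4.8},{"tx": -0.1,"ty": -0.1,"tz": 0.1,"rx": 0,"ry": 0,"rz": 0,"hand": 4.5},{"tx": -0.1,"ty": -0.1,"tz": 0.1,"rx": 0,"ry": 0,"rz": 0,"hand": 4.5},{"tx": -0.1,"ty": -0.1,"tz": 0.1,"rx": 0,"ry": 0,"rz": 0,"hand": 4.5}]}}

```text
clock: 18.7
tool_pos: [501.5, 173.8, 15.8]
eef_rot: [[-0.408, 0.904, -0.129], [0.86, 0.427, 0.278], [0.306, 0.003, -0.952]]
ft_force: [-0.9, -2.4, 7.0]
gripper_width: 54.0
```

Run:
```python
from oct import *
o=pose(); print(o['ft_force'].round(1),o['gripper_width']); plan([504,168,235],-64.8,-18)
```

```text
pinch [503.9 168.6  33.6] pitch 17.8 z [-0.129  0.278 -0.952] y [0.904 0.427 0.003]
[-0.9 -2.4  7. ] 53.98475368953823
t 18.70 d(cm) [  6.12   0.04 -19.19] rot [0.1 0.2 0.1] | tcp [501.5 173.8  15.8] F [-0.9 -2.4  7. ] w 54.0 j [-14  57   5 100 -40  34  49]
```

Call:
{"method": "jog_arm", "body": {"deltas": [{"tx": 0.6,"ty": 0,"tz": -1.9,"rx": 0,"ry": 0,"rz": 0,"hand": 4.5},{"tx": 1.8,"ty": 0,"tz": -5.5,"rx": 0,"ry": 0,"rz": 0,"hand": 4.5},{"tx": 3.2,"ty": 0,"tz": -10,"rx": 0,"ry": 0,"rz": 0,"hand": 4.5},{"tx": 4.6,"ty": 0,"tz": -14.5,"rx": 0,"ry": 0,"rz": 0,"hand": 4.5},{"tx": 5.6,"ty": 0,"tz": -17.6,"rx": 0,"ry": 0,"rz": 0,"hand": 4.5},{"tx": 6.1,"ty": 0,"tz": -19.2,"rx": 0,"ry": 0,"rz": 0,"hand": 4.5},{"tx": 6.1,"ty": 0,"tz": -19.2,"rx": 0,"ry": 0,"rz": 0,"hand": 4.5}]}}

```text
clock: 19.4
tool_pos: [501.9, 173.2, 218.9]
eef_rot: [[-0.409, 0.904, -0.126], [0.86, 0.428, 0.279], [0.306, 0.006, -0.952]]
ft_force: [-0.2, -0.2, -1.6]
gripper_width: 53.8
```

Run:
```python
from oct import *
o=pose(); print(o['ft_force'].round(1),o['gripper_width']); xs=octfit([499,177,238],115,-6); plan([480,50,290],-40,-18);plan([480,50,290],-15,-10)
```

```text
pinch [504.2 168.  236.7] pitch 17.8 z [-0.126  0.279 -0.952] y [0.904 0.428 0.006]
[-0.2 -0.2 -1.6] 53.78092563454622
top few 37
side 536 c [500.8 175.1 238.2] az,el,roll [115.9  -5.9   1.4] rms 1.5
both 573 c [501.2 175.4 238.7] az,el,roll [115.2  -5.1   1.3] rms 1.5
t 19.50 d(cm) [-7.52 -7.39 -8.31] rot [  7.7   0.2 -23.4] | tcp [501.  173.1 216.4] F [ 0.3  0.4 -0.9] w 53.7 j [-19  40  14  91 -31  60  36]
t 19.50 d(cm) [-7.84 -7.4  -8.34] rot [ 12.1  -7.3 -48.2] | tcp [501.  173.1 216.4] F [ 0.3  0.4 -0.9] w 53.7 j [-19  40  14  91 -31  60  36]
```

```bash
cat > hang.py <<'E'
from oct import *
TIP=np.array([593.5,-362,135.]); A=-6.8; DR=np.array([.7071*np.cos(np.radians(A)),.7071*np.sin(np.radians(A)),.7071])
def saveoff(c):
    o=r.get_obs(); E=np.array(o['eef_rot']); off=E.T@(np.array(c)-o['tool_pos']); np.save('off.npy',off); print('off',off.round(1))
def pinchfor(c,t,a=A):
    R=rot(a,t); return np.array(c)-R@np.load('off.npy')+R[:,2]*r.pinch_z
E
python3 - <<'E'
from hang import *
saveoff([501,175.2,238.]); 
S0=pinchfor(TIP+60*DR,21.5); S1=pinchfor(TIP-37.5*DR,21.5); S2=pinchfor(TIP-37.5*DR+13*np.array([.7,-.08,-.7]),21.5); print(S0.round(1),S1.round(1),S2.round(1))
q=np.array(r.get_obs()['joints'])
walk(q,[504,168,237,-64.8,-18],[[480,50,290,-15,-10],[500,-150,290,-6.8,0],[*(S0+[0,0,60]),-6.8,21.5],[*S0,-6.8,21.5],[*S1,-6.8,21.5],[*S2,-6.8,21.5]])
E
```

```text
off [  8.4   1.  -20. ]
[ 643.8 -369.   179.3] [ 575.3 -360.8  110.4] [ 584.4 -361.9  101.3]
   [480.  50. 290. -15. -10.] [-11.  33.   7.  87.  -7.  69.  74.] err 0.0
   [ 500.  -150.   290.    -6.8    0. ] [ 11.  32.   6.  89.  -3.  59. 101.] err 0.0
   [ 643.78905151 -368.97482868  239.29750481   -6.8          21.5       ] [ 32.  47.  -3.  71. -10.  43. 120.] err 0.0
   [ 643.78905151 -368.97482868  179.29750481   -6.8          21.5       ] [ 33.  51.  -4.  76. -11.  35. 122.] err 0.0
   [ 575.33177521 -360.81179269  110.35525481   -6.8          21.5       ] [ 39.  52.  -9.  93. -11.  17. 127.] err 0.0
   [ 584.43177521 -361.85179269  101.25525481   -6.8          21.5       ] [ 38.  53.  -9.  92. -11.  17. 127.] err 0.0
```

Call:
{"method": "jog_arm", "body": {"deltas": [{"tx": -1,"ty": -1,"tz": -1.2,"rx": 2,"ry": -1.2,"rz": -8,"hand": 4.5},{"tx": -2.4,"ty": -2.2,"tz": -2.6,"rx": 4,"ry": -2.4,"rz": -16,"hand": 4.5},{"tx": -4,"ty": -3.6,"tz": -4.2,"rx": 6,"ry": -3.6,"rz": -24,"hand": 4.5},{"tx": -5.6,"ty": -5,"tz": -6,"rx": 8,"ry": -4.8,"rz": -32,"hand": 4.5},{"tx": -7,"ty": -6.5,"tz": -7.5,"rx": 10,"ry": -6,"rz": -40,"hand": 4.5},{"tx": -7.8,"ty": -7.4,"tz": -8.3,"rx": 12.1,"ry": -7.3,"rz": -48.2,"hand": 4.5},{"tx": -7.8,"ty": -7.4,"tz": -8.3,"rx": 12.1,"ry": -7.3,"rz": -48.2,"hand": 4.5}]}}

```text
clock: 20.2
tool_pos: [476.5, 50.8, 271.5]
eef_rot: [[-0.952, 0.257, -0.168], [0.253, 0.967, 0.044], [0.174, -0.0, -0.985]]
ft_force: [0.6, -0.4, -1.3]
gripper_width: 54.3
```

Run:
```python
from hang import *
pose(); plan([500,-150,290],-6.8,0)
```

```text
pinch [479.6  50.  289.9] pitch 10.0 z [-0.168  0.044 -0.985] y [ 0.257  0.967 -0.   ]
t 20.20 d(cm) [ -7.32 -18.8   -1.27] rot [  0.7 -10.   -8.1] | tcp [476.5  50.8 271.5] F [ 0.6 -0.4 -1.3] w 54.3 j [-11  33   7  88  -8  68  74]
```

Call:
{"method": "jog_arm", "body": {"deltas": [{"tx": -1.4,"ty": -3.6,"tz": -0.2,"rx": 0.1,"ry": -2,"rz": -1.6,"hand": 4.5},{"tx": -3,"ty": -7.6,"tz": -0.5,"rx": 0.3,"ry": -4,"rz": -3.2,"hand": 4.5},{"tx": -4.5,"ty": -11.6,"tz": -0.8,"rx": 0.4,"ry": -6,"rz": -5,"hand": 4.5},{"tx": -6,"ty": -15.5,"tz": -1,"rx": 0.6,"ry": -8,"rz": -6.6,"hand": 4.5},{"tx": -7.3,"ty": -18.8,"tz": -1.3,"rx": 0.7,"ry": -10,"rz": -8.1,"hand": 4.5},{"tx": -7.3,"ty": -18.8,"tz": -1.3,"rx": 0.7,"ry": -10,"rz": -8.1,"hand": 4.5}]}}

```text
clock: 20.8
tool_pos: [499.1, -153.5, 270.8]
eef_rot: [[-0.992, 0.129, -0.0], [0.129, 0.992, -0.0], [0.0, -0.0, -1.0]]
ft_force: [-0.1, 0.8, -1.5]
gripper_width: 54.1
```

Run:
```python
from hang import *
pose(); S0=pinchfor(TIP+60*DR,21.5); plan(S0+[0,0,60],A,21.5)
```

```text
pinch [ 499.1 -153.5  289.5] pitch 0.0 z [-0. -0. -1.] y [ 0.129  0.992 -0.   ]
t 20.80 d(cm) [-17.82 -19.49   4.89] rot [ -0.1 -21.5  -0.6] | tcp [ 499.1 -153.5  270.8] F [-0.1  0.8 -1.5] w 54.1 j [ 10  32   6  90  -4  58 100]
```

Call:
{"method": "jog_arm", "body": {"deltas": [{"tx": -3,"ty": -3.3,"tz": 0.3,"rx": 0,"ry": -4,"rz": 0,"hand": 4.5},{"tx": -6,"ty": -6.6,"tz": 0.6,"rx": 0,"ry": -8,"rz": 0,"hand": 4.5},{"tx": -9,"ty": -9.9,"tz": 1.2,"rx": 0,"ry": -12,"rz": -0.2,"hand": 4.5},{"tx": -12,"ty": -13.2,"tz": 2,"rx": 0,"ry": -16,"rz": -0.4,"hand": 4.5},{"tx": -15,"ty": -16.5,"tz": 3.5,"rx": 0,"ry": -19,"rz": -0.5,"hand": 4.5},{"tx": -17.8,"ty": -19.5,"tz": 4.9,"rx": 0,"ry": -21.5,"rz": -0.6,"hand": 4.5},{"tx": -17.8,"ty": -19.5,"tz": 4.9,"rx": 0,"ry": -21.5,"rz": -0.6,"hand": 4.5},{"tx": -17.8,"ty": -19.5,"tz": 4.9,"rx": 0,"ry": -21.5,"rz": -0.6,"hand": 4.5}]}}

```text
clock: 21.6
tool_pos: [652.9, -363.7, 220.6]
eef_rot: [[-0.925, 0.113, 0.362], [0.106, 0.994, -0.04], [-0.364, 0.002, -0.931]]
ft_force: [-0.0, 0.7, -1.3]
gripper_width: 54.1
```

Run:
```python
from hang import *
o=pose(); E=np.array(o['eef_rot']); c=o['tool_pos']+E@np.load('off.npy'); print('cup c exp',c.round(1),'want',(TIP+60*DR+[0,0,60]).round(1)); octfit(c,173,-45); plan(pinchfor(TIP+60*DR,21.5),A,21.5)
im,W=cloud('side'); a=cv2.resize(im[200:400,230:430],(500,500)); save(a,'s8.png')
```

```text
pinch [ 646.1 -363.   238.1] pitch 21.4 z [ 0.362 -0.04  -0.931] y [0.113 0.994 0.002]
cup c exp [ 637.9 -361.1  236.2] want [ 635.6 -367.   237.4]
top 640 c [ 639.2 -362.1  235. ] az,el,roll [173.8 -45.1   1.4] rms 1.2
side 1242 c [ 639.6 -361.8  236.3] az,el,roll [173.9 -44.9   1.4] rms 0.8
both 1882 c [ 639.6 -362.   235.8] az,el,roll [174.1 -45.    1.7] rms 1.0
t 21.70 d(cm) [ 2.41 -0.71  5.58] rot [ 0.2 -0.   0.4] | tcp [ 653.4 -363.   222.7] F [ 1.1  0.1 -0. ] w 54.1 j [ 31  47  -2  71 -10  43 120]
```

View pics/s8.png

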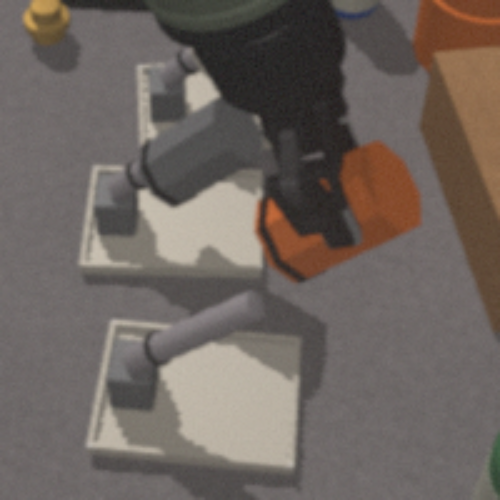

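The side crop shows the cup held at (335,215), mouth down and parallel to the free rod, above its tip at (255,305). I'm lowering onto the rod's line.

Call:
{"method": "jog_arm", "body": {"deltas": [{"tx": 0.6,"ty": -0.3,"tz": 1.4,"rx": 0,"ry": 0,"rz": 0.2,"hand": 4.5},{"tx": 1.2,"ty": -0.5,"tz": 2.8,"rx": 0.1,"ry": 0,"rz": 0.4,"hand": 4.5},{"tx": 1.9,"ty": -0.7,"tz": 4.3,"rx": 0.2,"ry": 0,"rz": 0.4,"hand": 4.5},{"tx": 2.4,"ty": -0.7,"tz": 5.6,"rx": 0.2,"ry": 0,"rz": 0.4,"hand": 4.5},{"tx": 2.4,"ty": -0.7,"tz": 5.6,"rx": 0.2,"ry": 0,"rz": 0.4,"hand": 4.5},{"tx": 2.4,"ty": -0.7,"tz": 5.6,"rx": 0.2,"ry": 0,"rz": 0.4,"hand": 4.5}]}}

```text
clock: 22.35
tool_pos: [650.9, -370.8, 163.0]
eef_rot: [[-0.924, 0.117, 0.364], [0.108, 0.993, -0.046], [-0.367, -0.003, -0.93]]
ft_force: [0.9, -0.6, -1.2]
gripper_width: 53.8
```

```bash
cat > chk.py <<'E'
from hang import *
o=pose(); print('F',o['ft_force'].round(1)); E=np.array(o['eef_rot']); c=o['tool_pos']+E@np.load('off.npy')
xs=octfit(c,173,-45); n=np.array([-np.sin(np.radians(A)),np.cos(np.radians(A)),0]); dn=np.cross(n,DR)
D=xs[-1][:3]-TIP; print('cup rel tip: along %.1f side %.1f perp(down-fwd?) %.1f'%(D@DR,D@n,D@dn),'dn',dn.round(2),'axis err',(frame(xs[-1])[0]+DR).round(3))
print('rod shift -> tool cm per -1cm along rod',(E.T@(-DR)).round(3),'dn in tool',(E.T@dn).round(3),'n in tool',(E.T@n).round(3))
E
python3 chk.py
```

```text
pinch [ 644.1 -369.9  180.4] pitch 21.5 z [ 0.364 -0.046 -0.93 ] y [ 0.117  0.993 -0.003]
F [ 0.9 -0.6 -1.2]
top 555 c [ 637.2 -369.2  177.3] az,el,roll [174.2 -45.1   3.6] rms 1.3
side 1033 c [ 637.5 -369.5  177.7] az,el,roll [174.  -45.2   1.8] rms 0.7
both 1588 c [ 637.4 -369.4  177.6] az,el,roll [174.1 -45.2   2.1] rms 1.0
cup rel tip: along 61.5 side -2.2 perp(down-fwd?) 1.3 dn [ 0.7  -0.08 -0.71] axis err [ 0.001 -0.011 -0.002]
rod shift -> tool cm per -1cm along rod [0.917 0.003 0.398] dn in tool [-0.398  0.001  0.917] n in tool [-0.002  1.    -0.002]
```

Call:
{"method": "jog_arm", "body": {"deltas": [{"tx": 1.2,"ty": 0.1,"tz": 0.5,"rx": 0,"ry": 0,"rz": 0,"hand": 4.5},{"tx": 2.6,"ty": 0.2,"tz": 1.15,"rx": 0,"ry": 0,"rz": 0,"hand": 4.5},{"tx": 4,"ty": 0.2,"tz": 1.75,"rx": 0,"ry": 0,"rz": 0,"hand": 4.5},{"tx": 5.4,"ty": 0.2,"tz": 2.35,"rx": 0,"ry": 0,"rz": 0,"hand": 4.5},{"tx": 6.6,"ty": 0.2,"tz": 2.9,"rx": 0,"ry": 0,"rz": 0,"hand": 4.5},{"tx": 7.5,"ty": 0.2,"tz": 3.25,"rx": 0,"ry": 0,"rz": 0,"hand": 4.5},{"tx": 8,"ty": 0.2,"tz": 3.5,"rx": 0,"ry": 0,"rz": 0,"hand": 4.5},{"tx": 8,"ty": 0.2,"tz": 3.5,"rx": 0,"ry": 0,"rz": 0,"hand": 4.5}]}}

```text
clock: 23.25
tool_pos: [589.3, -362.4, 100.2]
eef_rot: [[-0.924, 0.118, 0.364], [0.109, 0.993, -0.046], [-0.366, -0.003, -0.93]]
ft_force: [-0.8, -0.6, -1.0]
gripper_width: 54.1
```

```bash
python3 chk.py
```

```text
pinch [ 582.5 -361.5  117.6] pitch 21.5 z [ 0.364 -0.046 -0.93 ] y [ 0.118  0.993 -0.003]
F [-0.8 -0.6 -1. ]
top 484 c [ 575.7 -360.7  114.6] az,el,roll [173.9 -45.1   2. ] rms 1.3
side 868 c [ 576.5 -360.9  114.9] az,el,roll [174.  -45.2   2.4] rms 0.8
both 1352 c [ 576.2 -360.8  114.9] az,el,roll [174.  -45.    2.2] rms 1.1
cup rel tip: along -26.5 side -0.8 perp(down-fwd?) 2.0 dn [ 0.7  -0.08 -0.71] axis err [-0.001 -0.01  -0.001]
rod shift -> tool cm per -1cm along rod [0.917 0.002 0.399] dn in tool [-0.399  0.002  0.917] n in tool [-0.001  1.    -0.002]
```

Call:
{"method": "jog_arm", "body": {"deltas": [{"tx": 0.3,"ty": 0,"tz": 0.13,"rx": 0,"ry": 0,"rz": 0,"hand": 4.5},{"tx": 0.6,"ty": 0,"tz": 0.26,"rx": 0,"ry": 0,"rz": 0,"hand": 4.5},{"tx": 0.8,"ty": 0,"tz": 0.35,"rx": 0,"ry": 0,"rz": 0,"hand": 4.5},{"tx": 0.65,"ty": 0,"tz": 0.7,"rx": 0,"ry": 0,"rz": 0,"hand": 4.5},{"tx": 0.5,"ty": 0,"tz": 1.05,"rx": 0,"ry": 0,"rz": 0,"hand": 4.5},{"tx": 0.5,"ty": 0,"tz": 1.05,"rx": 0,"ry": 0,"rz": 0,"hand": 4.5}]}}

```text
clock: 23.95
tool_pos: [589.0, -362.0, 88.1]
eef_rot: [[-0.924, 0.117, 0.364], [0.108, 0.993, -0.045], [-0.366, -0.002, -0.93]]
ft_force: [0.2, 0.3, -0.2]
gripper_width: 53.8
```

```bash
python3 chk.py
```

```text
pinch [ 582.2 -361.2  105.5] pitch 21.5 z [ 0.364 -0.045 -0.93 ] y [ 0.117  0.993 -0.002]
F [ 0.2  0.3 -0.2]
top 474 c [ 575.3 -360.3  102.4] az,el,roll [173.8 -45.1   4. ] rms 1.2
side 871 c [ 575.5 -360.6  102.6] az,el,roll [174.  -45.1   1.7] rms 0.9
both 1345 c [ 575.4 -360.5  102.6] az,el,roll [174.  -45.    2.3] rms 1.0
cup rel tip: along -35.8 side -0.7 perp(down-fwd?) 10.1 dn [ 0.7  -0.08 -0.71] axis err [-0.    -0.009 -0.001]
rod shift -> tool cm per -1cm along rod [0.917 0.003 0.399] dn in tool [-0.399  0.001  0.917] n in tool [-0.002  1.    -0.002]
```

Still free of contact. I'm pushing gently along the rod, then checking the force.

Call:
{"method": "jog_arm", "body": {"deltas": [{"tx": 0.1,"ty": 0,"tz": 0.04,"rx": 0,"ry": 0,"rz": 0,"hand": 4.5},{"tx": 0.2,"ty": 0,"tz": 0.08,"rx": 0,"ry": 0,"rz": 0,"hand": 4.5},{"tx": 0.3,"ty": 0,"tz": 0.13,"rx": 0,"ry": 0,"rz": 0,"hand": 4.5},{"tx": 0.3,"ty": 0,"tz": 0.13,"rx": 0,"ry": 0,"rz": 0,"hand": 4.5}]}}

```text
clock: 24.45
tool_pos: [588.0, -362.2, 87.7]
eef_rot: [[-0.923, 0.117, 0.367], [0.108, 0.993, -0.047], [-0.37, -0.004, -0.929]]
ft_force: [5.7, 0.6, 8.8]
gripper_width: 53.9
```

```bash
python3 chk.py
```

```text
pinch [ 581.1 -361.3  105.1] pitch 21.7 z [ 0.367 -0.047 -0.929] y [ 0.117  0.993 -0.004]
F [5.7 0.6 8.8]
top 471 c [ 574.3 -360.6  102.1] az,el,roll [174.7 -45.5   4.2] rms 1.4
side 871 c [ 574.5 -360.7  102. ] az,el,roll [174.  -45.5   2. ] rms 0.8
both 1342 c [ 574.5 -360.6  102.1] az,el,roll [174.1 -45.5   2.3] rms 1.0
cup rel tip: along -36.8 side -0.9 perp(down-fwd?) 9.8 dn [ 0.7  -0.08 -0.71] axis err [ 0.005 -0.012 -0.006]
rod shift -> tool cm per -1cm along rod [0.919 0.003 0.395] dn in tool [-0.395  0.002  0.919] n in tool [-0.002  1.    -0.003]
```

About 10 N acts back along the rod and the cup stopped 36.8 mm down, so its closed end is on the tip. I'm releasing slowly.

Call:
{"method": "jog_arm", "body": {"deltas": [{"tx": 0,"ty": 0,"tz": 0,"rx": 0,"ry": 0,"rz": 0,"hand": 5.4},{"tx": 0,"ty": 0,"tz": 0,"rx": 0,"ry": 0,"rz": 0,"hand": 5.5},{"tx": 0,"ty": 0,"tz": 0,"rx": 0,"ry": 0,"rz": 0,"hand": 5.7},{"tx": 0,"ty": 0,"tz": 0,"rx": 0,"ry": 0,"rz": 0,"hand": 6.2},{"tx": 0,"ty": 0,"tz": 0,"rx": 0,"ry": 0,"rz": 0,"hand": 7},{"tx": 0,"ty": 0,"tz": 0,"rx": 0,"ry": 0,"rz": 0,"hand": 8},{"tx": 0,"ty": 0,"tz": 0,"rx": 0,"ry": 0,"rz": 0,"hand": 8.5}]}}

```text
clock: 25.25
tool_pos: [586.3, -362.0, 86.2]
eef_rot: [[-0.924, 0.118, 0.363], [0.108, 0.993, -0.046], [-0.366, -0.003, -0.93]]
ft_force: [-0.5, 0.5, 0.1]
gripper_width: 85.1
```

```bash
python3 chk.py
```

```text
pinch [ 579.5 -361.1  103.6] pitch 21.5 z [ 0.363 -0.046 -0.93 ] y [ 0.118  0.993 -0.003]
F [-0.5  0.5  0.1]
top 518 c [ 576.2 -359.1  100.1] az,el,roll [172.8 -44.7  -5.3] rms 1.3
side 981 c [ 576.7 -359.3   99.9] az,el,roll [173.2 -44.9  -4.5] rms 0.8
both 1499 c [ 576.5 -359.2  100. ] az,el,roll [173.  -44.7  -4.8] rms 1.0
cup rel tip: along -36.9 side 0.8 perp(down-fwd?) 12.6 dn [ 0.7  -0.08 -0.71] axis err [-0.003  0.003  0.003]
rod shift -> tool cm per -1cm along rod [0.917 0.002 0.399] dn in tool [-0.399  0.001  0.917] n in tool [-0.002  1.    -0.002]
```

Call:
{"method": "jog_arm", "body": {"deltas": [{"tx": 0,"ty": 0,"tz": -1.5,"rx": 0,"ry": 0,"rz": 0,"hand": 8.5},{"tx": 0,"ty": 0,"tz": -4,"rx": 0,"ry": 0,"rz": 0,"hand": 8.5},{"tx": 0,"ty": 0,"tz": -7,"rx": 0,"ry": 0,"rz": 0,"hand": 8.5},{"tx": 0,"ty": 0,"tz": -10.5,"rx": 0,"ry": 0,"rz": 0,"hand": 8.5},{"tx": 0,"ty": 0,"tz": -14,"rx": 0,"ry": 0,"rz": 0,"hand": 8.5},{"tx": 0,"ty": 0,"tz": -16,"rx": 0,"ry": 0,"rz": 0,"hand": 8.5},{"tx": 0,"ty": 0,"tz": -16,"rx": 0,"ry": 0,"rz": 0,"hand": 8.5}]}}

```text
clock: 26.05
tool_pos: [527.8, -355.4, 238.9]
eef_rot: [[-0.923, 0.119, 0.367], [0.108, 0.993, -0.049], [-0.37, -0.005, -0.929]]
ft_force: [0.1, 0.8, -0.8]
gripper_width: 85.0
```

Run:
```python
from hang import *
xs=octfit([576.5,-359.2,100],173,-45); D=xs[-1][:3]-TIP; print('along',D@DR); o=pose(); print(o['clock'],o['ft_force'].round(1))
b=cv2.imread('pics/side1.png')[:,:,::-1].astype(int); im,W=cloud('side'); W0=np.load('side1.npz')['W']
d=(abs(im.astype(int)-b).sum(2)>90)
for n,(u,v) in {'white':(325,215),'grey':(308,260),'sealant':(371,187),'nip':(248,207),'wrench':(378,170),'pink':(365,132)}.items(): print(n,'changed px',d[v-12:v+12,u-12:u+12].sum(),'/576','dz',np.nanmedian((W-W0)[v-6:v+6,u-6:u+6].reshape(-1,3),0).round(1))
save(im,'fin.png')
```

```text
top 892 c [ 576.7 -359.1   99.9] az,el,roll [172.8 -45.   -5.7] rms 1.3
side 1454 c [ 576.8 -359.2   99.9] az,el,roll [172.8 -45.   -5.3] rms 0.8
both 2346 c [ 576.7 -359.2   99.9] az,el,roll [172.8 -45.   -5.4] rms 1.0
along -36.797478188682646
pinch [ 521.2 -353.8  253.2] pitch 21.5 z [ 0.364 -0.046 -0.93 ] y [ 0.118  0.993 -0.003]
26.15 [-0.3  0.  -1. ]
white changed px 0 /576 dz [ 0.  0. -0.]
grey changed px 0 /576 dz [ 0.  -0.2  0.3]
sealant changed px 0 /576 dz [ 0.   0.1 -0.1]
nip changed px 387 /576 dz [  73.6 -403.8  383.8]
wrench changed px 0 /576 dz [-0. -0.  0.]
pink changed px 0 /576 dz [-0.1 -0.6  0.4]
```

View pics/fin.png

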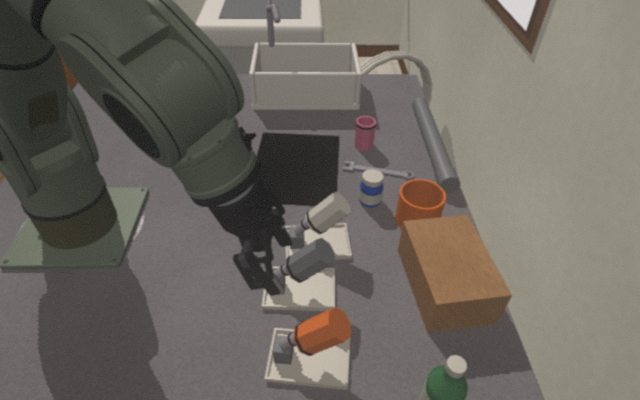

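The final view shows the orange cup hung on the free peg at (322,330), with everything visible unmoved. The arm hides the nipple in this view, so I'm checking it in the top view and then handing in.

Run:
```python
from hang import *
im,W=cloud('top'); z=np.load('top1.npz'); s=np.s_[266:279,281:294]
print('nipple',np.nanmedian(W[s].reshape(-1,3),0),np.nanmedian(z['W'][s].reshape(-1,3),0),(abs(im[s].astype(int)-z['im'][s]).sum(2)>90).sum())
o=r.get_obs(); print(abs(np.array(o['joint_velocities'])).max(),o['clock']); print(r.job_done())
```

```text
nipple [406.59926684  37.5478946   40.81152982] [406.578094    37.46629374  40.95708256] 135
0.5892465484090569 26.25
the job is handed in; nothing more can be done
None
```

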